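Cool-down check of fired pots with an infrared thermometer

TASK

Check that the fired pots on the kiln shelf have cooled, then clear them. Pull open the top drawer of the small drawer unit, take out the infrared thermometer and go along the pots where they stand, from the robot's left to its right: point it at the middle of each pot's wall from 4 to 12 cm away, without touching the pot, and keep it on that spot for two seconds before going on to the next. When all are read, set every pot gently upright on the long wooden ware board, whole foot on the board, and leave the thermometer back in its drawer with the drawer fully shut; do not disturb the other things.

Things in the scene. Friction and masses are not known exactly. Their poses are not given: they have to be found in the camera images.
- kiln_shelf: Cream ceramic kiln shelf, a slab 240 x 410 x 18 mm on four short props, fixed to the table. Origin on the table under its centre; its top is 48 mm above the origin; x is its short side (away from the robot), y its long side (to the robot's left).
- pot_a: Terracotta tumbler, first (the robot's leftmost) of the four pot places along the kiln shelf, open on top, wall 4 mm, widening from 48 mm at the foot to 58 mm at the rim, 82 mm tall, 0.1 to 0.2 kg. Origin at the centre of its foot, z up. It may be absent.
- pot_b: Terracotta straight-sided cup, second from the robot's left of the four pot places along the kiln shelf, open on top, wall 4 mm, 56 mm across, 66 mm tall, 0.1 to 0.2 kg. Origin at the centre of its foot, z up. It may be absent.
- pot_c: Terracotta beaker, third from the robot's left of the four pot places along the kiln shelf, open on top, wall 4 mm, narrowing from 58 mm at the foot to 54 mm at the rim, 74 mm tall, 0.1 to 0.2 kg. Origin at the centre of its foot, z up. It may be absent.
- pot_d: Terracotta flared cup, fourth (the robot's rightmost) of the four pot places along the kiln shelf, open on top, wall 4 mm, widening from 46 mm at the foot to 60 mm at the rim, 70 mm tall, 0.1 to 0.2 kg. Origin at the centre of its foot, z up. It may be absent.
- pot_a_mid (a point): Point on the axis of pot_a at half its height (41 mm above its foot): the point at which to aim.
- pot_b_mid (a point): Point on the axis of pot_b at half its height (33 mm above its foot): the point at which to aim.
- pot_c_mid (a point): Point on the axis of pot_c at half its height (37 mm above its foot): the point at which to aim.
- pot_d_mid (a point): Point on the axis of pot_d at half its height (35 mm above its foot): the point at which to aim.
- thermometer: Pistol-shaped infrared thermometer, always on (no trigger to press), 0.2 kg, on its side in the top drawer. Grey barrel 110 x 44 x 40 mm thick. Origin under the barrel's centre; x: line of sight, out of the lens; y: from the barrel towards the handle; z up. Black handle 36 mm wide, 40 mm thick, ends 106 mm from the barrel's axis, leaning 0.14 rad back (-x). Mid thickness is 20 mm above the origin.
- lens (a point): Centre of the thermometer's lens, 62 mm ahead of its origin along x and 20 mm above it; axes as the thermometer's, so its x is the line of sight.
- thermometer_grip (a point): Middle of the thermometer's handle, a good place to grip: 27 mm behind (-x), 68 mm to +y and 20 mm above the thermometer's origin; the handle is 36 mm wide here, and a pinch across it closes along the thermometer's x turned by 0.14 rad towards its y.
- cabinet: Grey bench drawer unit, 280 mm deep, 260 wide, 150 high, fixed, two plywood-fronted drawers. Origin on the table under its centre; x points to its back; drawers slide out along -x. The top drawer is an open box, inside 235 x 218 mm, its floor 85 mm above the origin, walls 43 mm high; a flat wooden rib lies at its back. Shut, its inside is centred on the unit's origin.
- cabinet_drawer0 (a joint): How far the top drawer is pulled out, m: 0 shut, 0.198 fully out; it slides with about 1 to 2 N of friction and stays where it is left. It may start slightly ajar.
- cabinet_drawer0_handle (a point): Middle of the top drawer's bar handle: a round bar 11 mm thick and 120 mm long, parallel to the drawer's front (along the unit's y), its centre 35 mm in front of the drawer's face and 38 mm below the unit's top. It moves with the drawer; axes as the unit's.
- ware_board: Brown wooden ware board lying on the table, fixed, 540 mm long, 180 mm wide, 16 mm thick. Origin on the table under its centre; x runs along its length away from the robot, y across it. The near half (x from -0.25 to 0.06) is free; an earlier bowl stands on the far half.
- cone_pack: Witness cones: a clay bar 30 x 80 mm, 14 mm high with three thin upright cones (66 mm high in all), on the back of the kiln shelf. Origin under its centre, y along the bar. Leave it alone.
- bowl_a: Terracotta bowl, 90 mm across, 40 mm high, on the far half of the ware board. Leave it alone.
- glaze_brush: Wooden-handled glaze brush lying flat on the table between the robot and the kiln shelf, about 200 mm long and under 30 mm high. Leave it alone.
Mind the look-alikes: they are no part of the job. What is shaped like the pot_d but green is not meant. What is shaped like the pot_a but green or purple is not meant.

How it is judged:
By the outcome, as a careful person would: the job done as asked, in the order asked, and still so for the second after the job is handed in, with the robot touching nothing.
Of pot_a, pot_b, pot_c, pot_d only 3 to 4 are there at a start; the rules pass over those that are not, and their reading is None.
At some moment in a run one of pot_a, pot_b, pot_c, pot_d may be knocked a few centimetres aside while the robot is not near it.
It also fails if it takes over 210 s, if anything falls off the work surface, if the arm or the gripper's body presses on something with over 40 N, if the wrist force passes 120 N, or if a joint passes its speed limit or range.

ROBOT

A 6-joint arm with a two-finger parallel gripper is mounted at the origin on the work surface. World frame = base frame: x ahead of the robot, y to its left, z up, the work surface at z = 0. Lengths are in m, angles in rad, forces in N, time in s.
With the tool pointing down it reaches from about 0.25 to 0.775 m from the base axis. Payload 4 kg.
Tool frame: the origin (TCP) lies on the centre line of the jaws, within the pads' length; the fingertips stand robot.tips_ahead ahead of it and the grasp point (between the pads) lies 8 mm behind it (robot.tips_ahead is the distance from the TCP to the fingertips, in m); z points along the fingers, y is the line along which they close (so a half turn about z gives the same grasp; the last joint's range is limited). The gripper opens to 94 mm and grips with 3 to 60 N. Pads are 16 mm wide; open, the fingers measure 119 mm over their backs; the gripper's body (75 mm by 177 mm) begins 78 mm behind the grasp point.
Start: joints at [1.119, 0.087, 1.371, -0, 1.684, -0.103], TCP at [0.188, 0.517, 0.217] pointing down, gripper open.
Joint ranges: [-3.1, 3.1], [-0.76, 2.03], [0.27, 2.55], [-1.08, 4.22], [0.17, 2.65], [-2.57, 2.57]. Speed limits (rad/s): [2.79, 2.79, 3.14, 3.14, 3.14, 3.14].

INTERFACE

Orientations are given as [roll, pitch, yaw] about the fixed x, y, z axes, in that order (R = Rz(yaw) Ry(pitch) Rx(roll)).
In Python, from bench import robot, snapshot, close_job, spotter gives the robot as it stands. The module is installed in compiled form; this text tells all that it offers.
- The arm moves only by the tool servo_tool, never from a script. Its argument "commands" is one flat list of numbers, 7 for each row, row after row: the shift along the tool's x, y, z in m, then the turn, a rotation vector about the tool's x, y, z in degrees, then the finger opening in m, from 0 to 0.094. In form: [x, y, z, ax, ay, az, grip, x, y, z, ax, ay, az, grip, ...]. A call has 1 to 10 rows; each row is the pose to reach, as a shift and turn from the pose commanded when the call began, along the tool's axes at that moment; what a row does not reach only later rows make up. A row lasts 1/8 s, in which the tool goes at most 62.5 mm and 10.7 degrees, less where a joint would pass 70% of its speed; a pose out of reach is approached as far as the arm can. A call with a gripper value outside its range is refused whole. The fingers move at their own pace and stop on an object; the grip force is fixed at half the most. Time passes only in rows, so rows that repeat a pose let the fingers close. It gives the time, the measured TCP pose, the force, the opening and the grip force at its end, in the units of the state.
- robot.get_obs(): the state, without advancing time (a new reading comes with each control period).
- snapshot(name): name is "side" or "top" or "wrist"; returns a dict with "img" (480x640x3 uint8, blue, green, red), "camera_matrix" (3x3 intrinsics, pixels), "extrinsics" (4x4, takes a point from camera to world coordinates); the wrist camera has in their place "hand_eye" (4x4, takes a point from camera to tool coordinates, whose origin is the TCP and whose axes are the flange's). Camera axes: x right, y down, z forward; pixel columns grow to the right and rows downward; lengths in m; the calibration is good to about 2 mm. A picture is of the moment at which its call begins: read the wrist's pose just before it. There is no depth.
- close_job(): hands the job in; it is judged then, once.
Trained networks look in a picture, given as the dict that the camera call returned (one of the last four; its "shot" number tells which), for a name from the list of things; names that differ only in an ending like _2 or _b are one class to them, and where a whole thing is asked for, a point or a joint stands for the part that bears it (a point fixed in the world has none). Each returns a list of dicts, best first, with "conf" (0 to 1); they miss things now and then, are a little off and sometimes report something else, mostly with a low value. They report only what shows in the picture. A call takes as long as a camera call. They do not tell look-alikes from the thing itself.
- spotter.trace(name, picture): "region" (480x640 bool, what is visible of it) and "box" ([left, top, width, height] in pixels, round what is visible of it).
The state is a dict: "time": time; "joint_positions": joint angles; "qvel": joint speeds; "joint_torque": joint torques, N m; "tool_pos": TCP position; "ee_rot": TCP orientation; "wrist_force": force on the tool from outside, world axes, zero at the start; "wrist_torque": the same for the moment, N m; "width": finger opening in m; "finger_force": force on a finger pad.
Only numpy, scipy, OpenCV 4.12 (cv2) and the standard library are available. Lean on these libraries where they do the work, as an engineer would, in place of code of your own. Each camera call takes 0.05 s, during which the arm holds its last target. There are 200 camera calls.

## Working session

There is one attempt and no reset: what is moved stays moved. The work goes in short steps, Python scripts to look and compute and a tool call to move; the robot and the scene stay as the last step left them, time stands still between calls to the robot, and variables do not carry over. Pictures are saved under pics/ and viewed, at most 14 in all, crops included, and the job is handed in when it is done.

Besides the shell and the picture viewer there is one more tool, called after "Call:" as name(argument=value, ...) on one line, values as JSON. servo_tool: Moves the arm, as the interface text tells. Its arguments: {"type":"object","properties":{"commands":{"type":"array","items":{"type":"number"}}},"required":["commands"]}

```bash
mkdir -p pics; cat > h.py <<'E'
import numpy as np, cv2
from scipy.spatial.transform import Rotation as R
from bench import robot, snapshot, close_job, spotter
def pose():
    o=robot.get_obs(); return np.array(o["tool_pos"]), np.array(o["ee_rot"]), o
def Rm(rpy): return R.from_euler('xyz',rpy).as_matrix()
def ray(p,uv):
    K=p["camera_matrix"]; E=p["extrinsics"]
    d=E[:3,:3]@np.linalg.solve(K,[uv[0],uv[1],1.]); return E[:3,3],d
def onz(p,uv,z):
    o,d=ray(p,uv); return o+d*(z-o[2])/d[2]
def proj(p,X):
    E=np.linalg.inv(p["extrinsics"]); c=E[:3,:3]@np.array(X)+E[:3,3]; q=p["camera_matrix"]@c; return q[:2]/q[2]
def wrist():
    t,r,o=pose(); p=snapshot("wrist"); T=np.eye(4); T[:3,:3]=Rm(r); T[:3,3]=t
    p=dict(p); p["extrinsics"]=T@p["hand_eye"]; return p
E
python3 - <<'E'
from h import *
t,r,o=pose(); print(o, robot.tips_ahead)
a=snapshot("top"); b=snapshot("side")
for n,p in(("top",a),("side",b)):
    cv2.imwrite(f"pics/{n}0.png",p["img"]); print(n,p["extrinsics"].round(3).tolist(),p["camera_matrix"].round(1).tolist())
    for k in ["pot_a","pot_b","pot_c","pot_d","thermometer","cabinet","cabinet_drawer0_handle","ware_board","kiln_shelf","cone_pack"]:
        print(k,[(np.array(d["box"]).round().tolist(),round(d["conf"],2)) for d in spotter.trace(k,p)])
E
```

```text
{'time': 0.0, 'joint_positions': array([ 1.11890392e+00,  8.79867968e-02,  1.37224150e+00, -3.03673995e-05,
        1.68362737e+00, -1.03101871e-01]), 'qvel': array([ 0.00093852, -0.00120462, -0.00023205, -0.00190916,  0.00104718,
       -0.00016883]), 'joint_torque': array([ 2.04973680e-03, -3.40176022e+01, -3.02435374e+01,  7.21093523e-02,
        3.29212379e-02, -1.58379689e-04]), 'tool_pos': array([0.18775019, 0.51639603, 0.21529327]), 'ee_rot': array([-3.13933855e+00, -2.02885823e-04,  2.79279850e+00]), 'wrist_force': array([ 0.33802259, -0.32597048, -0.32473546]), 'wrist_torque': array([-0.01733579, -0.027482  , -0.01731344]), 'finger_force': 0.0, 'width': 0.09415473826074602} 0.011
top [[0.021, -0.993, 0.118, 0.48], [-1.0, -0.02, 0.004, -0.008], [-0.002, -0.118, -0.993, 1.33], [0.0, 0.0, 0.0, 1.0]] [[487.6, 0.0, 324.5], [0.0, 487.6, 232.9], [0.0, 0.0, 1.0]]
pot_a [([219.0, 157.0, 26.0, 22.0], 0.98), ([328.0, 238.0, 22.0, 20.0], 0.82), ([263.0, 240.0, 22.0, 22.0], 0.75), ([367.0, 231.0, 22.0, 28.0], 0.75), ([387.0, 152.0, 24.0, 22.0], 0.7), ([204.0, 218.0, 23.0, 24.0], 0.67), (
[... 2292 characters left out ...]
190.0, 114.0, 149.0], 0.15)]
pot_d [([262.0, 160.0, 24.0, 35.0], 0.91), ([354.0, 163.0, 24.0, 32.0], 0.85), ([399.0, 300.0, 23.0, 36.0], 0.8), ([280.0, 187.0, 22.0, 38.0], 0.73), ([290.0, 271.0, 29.0, 38.0], 0.6), ([230.0, 240.0, 20.0, 69.0], 0.6), ([296.0, 161.0, 20.0, 29.0], 0.59), ([286.0, 242.0, 21.0, 34.0], 0.56), ([259.0, 190.0, 114.0, 149.0], 0.15)]
thermometer []
cabinet [([212.0, 339.0, 226.0, 141.0], 0.96)]
cabinet_drawer0_handle [([214.0, 339.0, 95.0, 120.0], 0.82)]
ware_board [([170.0, 101.0, 162.0, 107.0], 0.6), ([213.0, 339.0, 223.0, 141.0], 0.31)]
kiln_shelf [([258.0, 192.0, 119.0, 144.0], 0.9), ([289.0, 275.0, 32.0, 30.0], 0.26)]
cone_pack [([347.0, 250.0, 18.0, 34.0], 0.61)]
```

View pics/top0.png

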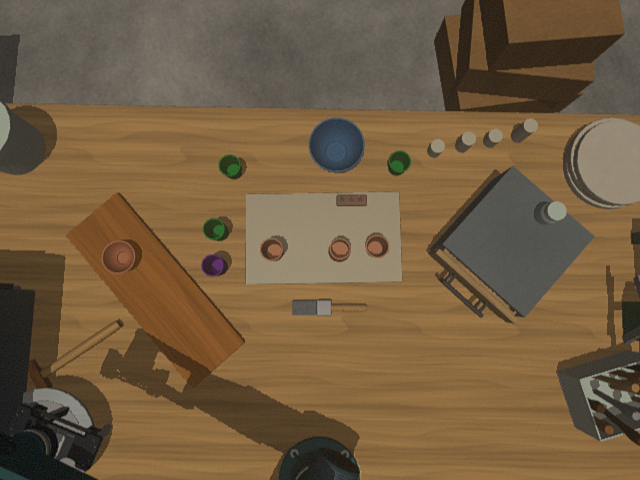

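View pics/side0.png

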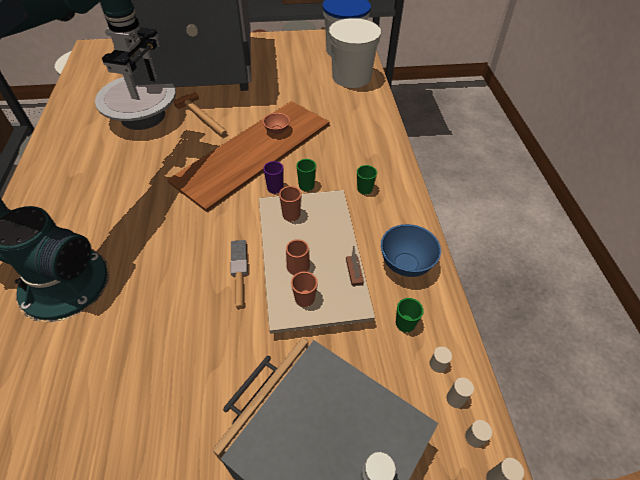

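The top view shows three terracotta pots on the shelf at (272,249), (340,248) and (377,245). The green pots at (231,167), (215,229) and (399,162) and the purple one at (214,265) are off the shelf, so they are look-alikes. The cabinet is on the right and rotated, with its handle at about (460,293). A white jar stands on top of it. Next I'll compute the geometry.

```bash
cat >> h.py <<'E'
from scipy.optimize import least_squares
POTS={'a':(.024,.029,.082),'b':(.028,.028,.066),'c':(.029,.027,.074),'d':(.023,.030,.070)}
th=np.linspace(0,2*np.pi,40)
def potbox(p,xy,m,z0):
    r0,r1,h=m
    P=[(xy[0]+r*np.cos(t),xy[1]+r*np.sin(t),z) for r,z in((r0,z0),(r1,z0+h)) for t in th]
    q=np.array([proj(p,X) for X in P]); a=q.min(0); b=q.max(0); return np.r_[a,b]
def terracotta(p,box):
    x,y,w,h=[int(round(v)) for v in box]; c=p["img"][y:y+h,x:x+w].reshape(-1,3).astype(float)
    return np.median(c,0)
def fitpot(obs,k,z0,x0):
    f=lambda v: np.concatenate([potbox(p,v,POTS[k],z0)-b for p,b in obs])
    s=least_squares(f,x0,loss='soft_l1'); return s.x,np.sqrt(np.mean(f(s.x)**2))
def redboxes(p,name="pot_a",cf=.3):
    out=[]
    for d in spotter.trace(name,p):
        if d["conf"]<cf: continue
        m=d["region"]; c=np.median(p["img"][m].astype(float),0)
        if c[2]>c[1]*1.25 and c[2]>c[0]*1.25:
            ys,xs=np.where(m); out.append(np.array([xs.min(),ys.min(),xs.max()+1,ys.max()+1],float))
    return out
def findpots(z0=.048,a=None,b=None):
    a=a or snapshot("top"); b=b or snapshot("side"); A=redboxes(a); B=redboxes(b); res=[]
    for u in A:
        x0=onz(a,((u[0]+u[2])/2,(u[1]+u[3])/2),z0+.05)[:2]; best=[]
        for k in POTS:
            e=potbox(b,x0,POTS[k],z0)
            if not B: continue
            w=min(B,key=lambda q:np.abs(q-e).sum())
            x,r=fitpot([(a,u),(b,w)],k,z0,x0); best.append((round(r,2),k,x.round(4).tolist()))
        res.append(sorted(best))
    return res
E
python3 - <<'E'
from h import *
a=snapshot("top"); b=snapshot("side")
for r in findpots(.048,a,b): print(r)
for n,p in(("top",a),):
  for k,z in(("ware_board",.016),("kiln_shelf",.048),("cabinet",.15),("cabinet_drawer0_handle",.112)):
    m=spotter.trace(k,p)[0]["region"].astype(np.uint8)
    c=max(cv2.findContours(m,0,1)[0],key=cv2.contourArea)
    q=cv2.boxPoints(cv2.minAreaRect(c)); X=np.array([onz(p,u,z)[:2] for u in q]); print(k,q.round().tolist(),X.round(3).tolist(),X.mean(0).round(3))
c=a["img"][150:340,410:610]; cv2.imwrite("pics/cab.png",cv2.resize(c,None,fx=3,fy=3,interpolation=cv2.INTER_CUBIC))
E
```

```text
[(np.float64(0.71), 'c', [0.5833, 0.1305]), (np.float64(0.74), 'a', [0.5821, 0.1251]), (np.float64(1.24), 'd', [0.5823, 0.1265]), (np.float64(1.32), 'b', [0.5833, 0.1302])]
[(np.float64(0.61), 'd', [0.5958, -0.1366]), (np.float64(1.21), 'b', [0.597, -0.136]), (np.float64(1.44), 'a', [0.5956, -0.1365]), (np.float64(1.44), 'c', [0.597, -0.1378])]
[(np.float64(1.05), 'b', [0.5881, -0.0411]), (np.float64(1.13), 'c', [0.5876, -0.0427]), (np.float64(1.54), 'd', [0.586, -0.0428]), (np.float64(2.11), 'a', [0.5865, -0.0423])]
ware_board [[63.0, 236.0], [117.0, 189.0], [247.0, 342.0], [193.0, 388.0]] [[0.614, 0.707], [0.745, 0.567], [0.343, 0.195], [0.221, 0.333]] [0.481 0.451]
kiln_shelf [[245.0, 193.0], [401.0, 191.0], [402.0, 282.0], [246.0, 284.0]] [[0.737, 0.212], [0.75, -0.204], [0.508, -0.207], [0.495, 0.199]] [ 0.622 -0.   ]
cabinet [[417.0, 263.0], [506.0, 159.0], [595.0, 236.0], [505.0, 339.0]] [[0.553, -0.229], [0.813, -0.451], [0.627, -0.661], [0.376, -0.438]] [ 0.592 -0.444]
cabinet_drawer0_handle [[421.0, 265.0], [441.0, 242.0], [522.0, 315.0], [501.0, 337.0]] [[0.55, -0.245], [0.607, -0.296], [0.432, -0.493], [0.377, -0.442]] [ 0.492 -0.369]
```

View pics/cab.png

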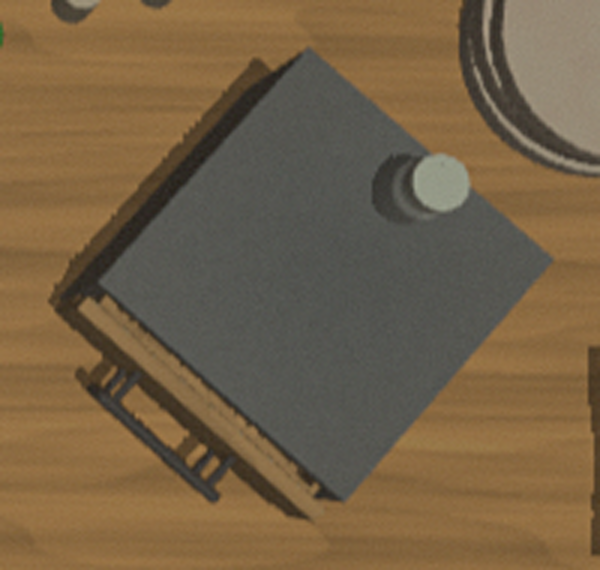

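```bash
python3 - <<'E'
from h import *
a=snapshot("top")
C=np.array([onz(a,u,.15)[:2] for u in((513.3,166),(594.3,236),(524,316.7),(443.3,244))])
H=np.array([onz(a,u,.112)[:2] for u in((440.7,278.3),(481,316))])
print(C.round(4).tolist(),C.mean(0),[np.linalg.norm(C[i]-C[i-1]).round(3) for i in range(4)])
ax=(C[0]-C[3])+(C[1]-C[2]); ya=(C[3]-C[2])+(C[0]-C[1]); print("x yaw",np.arctan2(ax[1],ax[0]),"y yaw-90",np.arctan2(-ya[0],ya[1]))
print(H,H.mean(0),np.linalg.norm(H[1]-H[0])); d=H[0]-H[1]; print("bar yaw-90",np.arctan2(-d[0],d[1]))
ps=np.arctan2(ax[1],ax[0]); u=np.array([np.cos(ps),np.sin(ps)]); print("handle along x", (H.mean(0)-C.mean(0))@u, "lat",(H.mean(0)-C.mean(0))@np.array([-u[1],u[0]]))
print(np.array(snapshot("wrist")["hand_eye"]).round(3).tolist())
E
```

```text
[[0.7969, -0.4674], [0.6265, -0.6599], [0.4291, -0.4837], [0.5994, -0.2927]] [ 0.61295295 -0.4758919 ] [np.float64(0.264), np.float64(0.257), np.float64(0.265), np.float64(0.256)]
x yaw -0.7264405868819255 y yaw-90 -0.7264554335769958
[[ 0.51739842 -0.29465763]
 [ 0.42691861 -0.39318246]] [ 0.47215851 -0.34392004] 0.13376748041306982
bar yaw-90 -0.7428586763915469
handle along x -0.1929073699321143 lat 0.005137181508526206
[[0.001, -0.972, -0.237, 0.068], [1.0, 0.001, 0.0, -0.001], [-0.0, -0.237, 0.972, -0.169], [0.0, 0.0, 0.0, 1.0]]
```

```bash
cat >> h.py <<'E'
def go(pos,yaw,ref=None,Rt=None):
    t,r,o=pose(); M=Rm(r)
    if ref is not None: t,M=ref
    G=Rm([np.pi,0,yaw]) if Rt is None else Rt
    d=M.T@(np.array(pos)-t); v=R.from_matrix(M.T@G).as_rotvec(degrees=True)
    print("row",(d.round(4)).tolist(),v.round(1).tolist(),"len",np.linalg.norm(d).round(3))
    return np.array(pos),G
def st():
    t,r,o=pose(); print("t",round(o["time"],2),"tcp",t.round(4),"rpy",r.round(3),"F",np.round(o["wrist_force"],1),"w",round(o["width"],4),"ff",np.round(o["finger_force"],1),"q",np.round(o["joint_positions"],2))
E
python3 -c "
from h import *
go([.465,-.345,.27],.844)"
```

```text
row [-0.5549, -0.7153, -0.0535] [0.0, -0.0, 111.7] len 0.907
```

Call:
servo_tool(commands=[-0.555, -0.715, -0.0535, 0, 0, 111.7, 0.05, -0.555, -0.715, -0.0535, 0, 0, 111.7, 0.05, -0.555, -0.715, -0.0535, 0, 0, 111.7, 0.05, -0.555, -0.715, -0.0535, 0, 0, 111.7, 0.05, -0.555, -0.715, -0.0535, 0, 0, 111.7, 0.05, -0.555, -0.715, -0.0535, 0, 0, 111.7, 0.05, -0.555, -0.715, -0.0535, 0, 0, 111.7, 0.05, -0.555, -0.715, -0.0535, 0, 0, 111.7, 0.05, -0.555, -0.715, -0.0535, 0, 0, 111.7, 0.05, -0.555, -0.715, -0.0535, 0, 0, 111.7, 0.05])

```text
time: 2.85
tool_pos: [0.3793, -0.0792, 0.2539]
ee_rot: [3.14, -0.001, 0.911]
wrist_force: [0.1, 0.1, -0.4]
width: 0.0499
finger_force: 0.0
```

```bash
python3 -c "
from h import *
st();go([.465,-.345,.27],.844)"
```

```text
t 2.85 tcp [ 0.3793 -0.0792  0.2539] rpy [ 3.14e+00 -1.00e-03  9.11e-01] F [ 0.1  0.1 -0.4] w 0.0499 ff 0.0 q [-0.35 -0.29  1.64  0.    1.79  0.31]
row [-0.1575, 0.2307, -0.0159] [0.1, -0.1, 3.8] len 0.28
```

Call:
servo_tool(commands=[-0.1575, 0.2307, -0.016, 0, 0, 3.8, 0.045, -0.1575, 0.2307, -0.016, 0, 0, 3.8, 0.045, -0.1575, 0.2307, -0.016, 0, 0, 3.8, 0.045, -0.1575, 0.2307, -0.016, 0, 0, 3.8, 0.045, -0.1575, 0.2307, -0.016, 0, 0, 3.8, 0.045, -0.1575, 0.2307, -0.016, 0, 0, 3.8, 0.045, -0.1575, 0.2307, -0.016, 0, 0, 3.8, 0.045])

```text
time: 3.72
tool_pos: [0.4665, -0.3415, 0.2693]
ee_rot: [-3.141, -0.001, 0.852]
wrist_force: [-0.9, 0.5, -0.5]
width: 0.0449
finger_force: 0.0
```

```bash
python3 -c "
from h import *
st();p=wrist();cv2.imwrite('pics/w1.png',p['img']);print(p['camera_matrix'].round(1).tolist(),p['extrinsics'].round(3).tolist())
np.save('w1.npy',p['extrinsics'])
print(proj(p,[.469,-.348,.112]))"
```

```text
t 3.73 tcp [ 0.4665 -0.3415  0.2693] rpy [-3.141e+00 -1.000e-03  8.520e-01] F [-0.9  0.5 -0.5] w 0.0449 ff 0.0 q [-0.73  0.15  1.2   0.    1.79 -0.01]
[[394.4, 0.0, 323.2], [0.0, 394.4, 236.6], [0.0, 0.0, 1.0]] [[0.753, -0.639, -0.156, 0.512], [-0.658, -0.732, -0.177, -0.291], [-0.001, 0.236, -0.972, 0.438], [0.0, 0.0, 0.0, 1.0]]
[329.54542765 226.65053259]
```

View pics/w1.png

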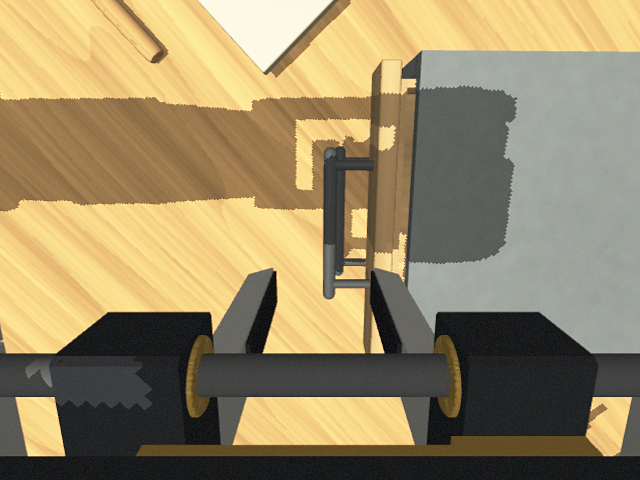

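```bash
python3 -c "
from h import *
st();p=snapshot('wrist');p=dict(p);p['extrinsics']=np.load('w1.npy')
A=onz(p,(330,151),.112);B=onz(p,(329.3,295),.112);print(A,B,np.linalg.norm(A-B));h=(A+B)/2;d=A-B;print(h,'ang',np.arctan2(-d[0],d[1]))
ps=np.arctan2(-d[0],d[1])
go([h[0],h[1],.104],ps+np.pi/2)
"
```

```text
t 3.77 tcp [ 0.4665 -0.3411  0.2697] rpy [ 3.142 -0.     0.852] F [-0.2  0.1  0.6] w 0.0448 ff 0.0 q [-0.73  0.15  1.2   0.    1.79 -0.01]
[ 0.51028057 -0.30092512  0.112     ] [ 0.42838074 -0.39454225  0.112     ] 0.12438548570220605
[ 0.46933065 -0.34773369  0.112     ] ang -0.7187382676580132
row [-0.0033, 0.0065, 0.1659] [0.0, -0.0, 0.0] len 0.166
```

Call:
servo_tool(commands=[-0.003, 0.0065, 0.05, 0, 0, 0, 0.034, -0.003, 0.0065, 0.08, 0, 0, 0, 0.034, -0.003, 0.0065, 0.11, 0, 0, 0, 0.034, -0.003, 0.0065, 0.14, 0, 0, 0, 0.034, -0.003, 0.0065, 0.166, 0, 0, 0, 0.034, -0.003, 0.0065, 0.166, 0, 0, 0, 0.034, -0.003, 0.0065, 0.166, 0, 0, 0, 0.0, -0.003, 0.0065, 0.166, 0, 0, 0, 0.0, -0.003, 0.0065, 0.166, 0, 0, 0, 0.0, -0.003, 0.0065, 0.166, 0, 0, 0, 0.0])

```text
time: 5.08
tool_pos: [0.4702, -0.3492, 0.105]
ee_rot: [3.139, -0.0, 0.851]
wrist_force: [-0.3, 1.2, 5.0]
width: 0.0096
finger_force: 30.0
```

Call:
servo_tool(commands=[0, -0.02, 0, 0, 0, 0, 0, 0, -0.045, 0, 0, 0, 0, 0, 0, -0.07, 0, 0, 0, 0, 0, 0, -0.095, 0, 0, 0, 0, 0, 0, -0.12, 0, 0, 0, 0, 0, 0, -0.145, 0, 0, 0, 0, 0, 0, -0.165, 0, 0, 0, 0, 0, 0, -0.18, 0, 0, 0, 0, 0, 0, -0.18, 0, 0, 0, 0, 0.034, 0, -0.18, 0, 0, 0, 0, 0.034])

```text
time: 6.32
tool_pos: [0.3337, -0.2304, 0.1028]
ee_rot: [-3.141, 0.001, 0.851]
wrist_force: [-1.3, -0.7, -1.0]
width: 0.0265
finger_force: 0.0
```

```bash
python3 -c "
from h import *
st();o=np.array([.6073,-.4709]);u=np.array([np.cos(-.7187),np.sin(-.7187)]); t,_,_=pose(); print('handle along',(t[:2]-o)@u, (t[:2]-o)@[-u[1],u[0]])
c=o-.12*u; print(c); go([c[0],c[1],.3],.852)
go([t[0],t[1],.25],.852)"
```

```text
t 6.33 tcp [ 0.3337 -0.2304  0.1028] rpy [-3.141e+00  1.000e-03  8.510e-01] F [-1.3 -0.7 -1. ] w 0.0265 ff 0.0 q [-0.74 -0.19  1.86 -0.    1.47 -0.02]
handle along -0.36428044098442436 0.0008140431804692479
[ 0.51698052 -0.39189119]
row [-0.0008, 0.2441, -0.1974] [-0.1, 0.1, -0.0] len 0.314
row [-0.0001, -0.0001, -0.1472] [-0.1, 0.1, -0.0] len 0.147
```

Call:
servo_tool(commands=[0, 0, 0, 0, 0, 0, 0.034, 0, 0, -0.06, 0, 0, 0, 0.034, 0, 0, -0.12, 0, 0, 0, 0.034, 0, 0.06, -0.18, 0, 0, 0, 0.09, 0, 0.12, -0.22, 0, 0, 0, 0.09, 0, 0.175, -0.23, 0, 0, 0, 0.09, 0, 0.175, -0.23, 0, 0, 0, 0.09, 0, 0.175, -0.23, 0, 0, 0, 0.09])

```text
time: 7.32
tool_pos: [0.4667, -0.3469, 0.3316]
ee_rot: [-3.139, 0.0, 0.851]
wrist_force: [0.5, 0.4, 0.6]
width: 0.0805
finger_force: 0.0
```

```bash
python3 -c "
from h import *
st();p=wrist();cv2.imwrite('pics/w2.png',p['img']);np.save('w2.npy',p['extrinsics'])
m=spotter.trace('thermometer',p)
for d in m: print(d['box'],d['conf'],d['region'].sum())
for r in findpots(): print(r[0])
"
```

```text
t 7.33 tcp [ 0.4667 -0.3469  0.3316] rpy [-3.139  0.     0.851] F [0.5 0.4 0.6] w 0.0805 ff 0.0 q [-0.74  0.17  1.05 -0.    1.92 -0.02]
[226.8, 137.7, 137.2, 123.4] 0.6 9001
[132.2, 66.6, 265.2, 259.7] 0.52 43693
(np.float64(0.45), 'd', [0.5952, -0.1359])
(np.float64(0.65), 'c', [0.5825, 0.1311])
(np.float64(0.91), 'b', [0.588, -0.0415])
```

View pics/w2.png

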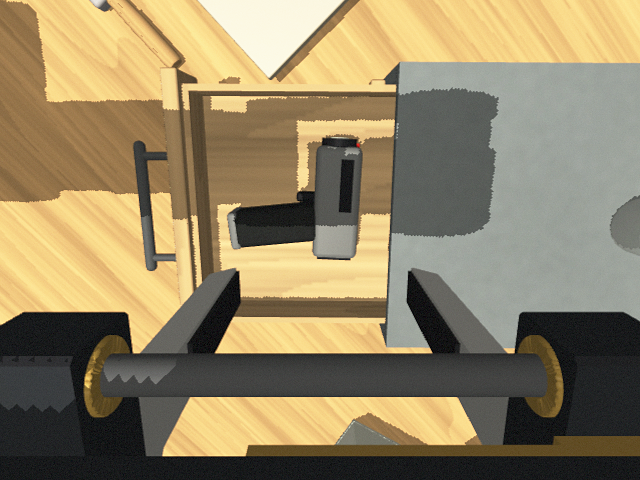

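```bash
cat > fitth.py <<'E'
from h import *
from scipy.optimize import minimize
def hull(p,pts2,z0,z1,T):
    x,y,a=T; c,s=np.cos(a),np.sin(a)
    q=[proj(p,(x+c*X-s*Y,y+s*X+c*Y,z)) for X,Y in pts2 for z in(z0,z1)]
    return cv2.convexHull((np.array(q)*16).astype(np.int32))
bar=[(-.055,-.022),(.055,-.022),(.055,.022),(-.055,.022)]
len_=[(.05,-.017),(.062,-.017),(.062,.017),(.05,.017)]
tt=np.tan(.14); k=.018/np.cos(.14)
hd=[(-.027-(Y-.068)*tt+sg*k,Y) for Y in(.02,.103) for sg in(-1,1)]
def render(p,T,z=.085):
    im=np.zeros((480,640),np.uint8)
    for g in(bar,len_,hd): cv2.fillConvexPoly(im,hull(p,g,z,z+.04,T),1,shift=4)
    return im
def fit(p,mask,x0,z=.085):
    m=mask.astype(np.uint8)
    f=lambda v:1-(render(p,v*[.01,.01,.1],z)&m).sum()/max(1,(render(p,v*[.01,.01,.1],z)|m).sum())
    s=minimize(f,np.array(x0)/[.01,.01,.1],method='Nelder-Mead',options=dict(initial_simplex=np.array(x0)/[.01,.01,.1]+np.array([[0,0,0],[1,0,0],[0,1,0],[0,0,1]])))
    return s.x*[.01,.01,.1],1-s.fun
E
python3 - <<'E'
from fitth import *
p=wrist(); m=spotter.trace('thermometer',p)[0]['region']
c=onz(p,(338,200),.105)
T,i=fit(p,m,[c[0],c[1],.85]); print(T,i,m.sum())
im=p['img'].copy(); cs,_=cv2.findContours(render(p,T),0,1); cv2.drawContours(im,cs,-1,(0,0,255),1)
cs,_=cv2.findContours(m.astype(np.uint8),0,1); cv2.drawContours(im,cs,-1,(0,255,0),1)
x,y,a=T; g=np.array([x,y])+R.from_euler('z',a).as_matrix()[:2,:2]@[-.027,.068]
print("grip",g,"lens proj",proj(p,[x+.062*np.cos(a),y+.062*np.sin(a),.105])); np.save('T0.npy',T)
cv2.circle(im,tuple(int(v) for v in proj(p,[*g,.125])),3,(255,0,255),-1)
cv2.imwrite('pics/fit.png',cv2.resize(im[80:320,130:450],None,fx=2.4,fy=2.4))
print("closing dir ang",a+.14)
for yaw in (a+.14+np.pi/2,a+.14-np.pi/2): go([g[0],g[1],.101],yaw)
E
```

```text
[ 0.48181005 -0.34882434  0.79729014] 0.9397319034852547 8935
grip [ 0.4142949  -0.32063383] lens proj [341.25267414 137.97286508]
closing dir ang 0.9372901372235697
row [-0.0153, -0.0545, 0.2327] [0.0, 0.0, -94.9] len 0.24
row [-0.0153, -0.0545, 0.2327] [0.0, -0.0, 85.1] len 0.24
```

View pics/fit.png

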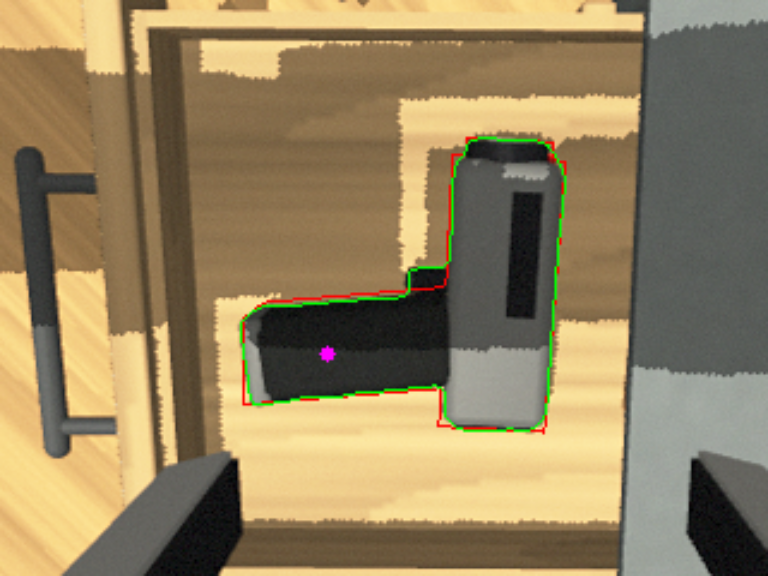

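Call:
servo_tool(commands=[-0.0153, -0.0545, 0.05, 0, 0, -94.9, 0.08, -0.0153, -0.0545, 0.09, 0, 0, -94.9, 0.08, -0.0153, -0.0545, 0.09, 0, 0, -94.9, 0.08, -0.0153, -0.0545, 0.09, 0, 0, -94.9, 0.08, -0.0153, -0.0545, 0.09, 0, 0, -94.9, 0.08, -0.0153, -0.0545, 0.09, 0, 0, -94.9, 0.08, -0.0153, -0.0545, 0.09, 0, 0, -94.9, 0.08, -0.0153, -0.0545, 0.09, 0, 0, -94.9, 0.08, -0.0153, -0.0545, 0.09, 0, 0, -94.9, 0.08, -0.0153, -0.0545, 0.1, 0, 0, -94.9, 0.08])

```text
time: 8.98
tool_pos: [0.4148, -0.3212, 0.2341]
ee_rot: [-3.141, 0.003, 2.506]
wrist_force: [0.4, -0.3, -0.4]
width: 0.0801
finger_force: 0.0
```

```bash
python3 -c "
from h import *
st();go([.4143,-.3206,.101],.9373+np.pi/2)"
```

```text
t 8.97 tcp [ 0.4148 -0.3212  0.2341] rpy [-3.141e+00  3.000e-03  2.506e+00] F [ 0.4 -0.3 -0.4] w 0.0801 ff 0.0 q [-0.77  0.03  1.4   0.    1.71 -1.7 ]
row [0.0011, 0.0002, 0.1331] [-0.0, 0.1, -0.1] len 0.133
```

Call:
servo_tool(commands=[0.001, 0, 0.04, 0, 0, 0, 0.08, 0.001, 0, 0.08, 0, 0, 0, 0.08, 0.001, 0, 0.115, 0, 0, 0, 0.08, 0.001, 0, 0.133, 0, 0, 0, 0.08, 0.001, 0, 0.133, 0, 0, 0, 0.08, 0.001, 0, 0.133, 0, 0, 0, 0.02, 0.001, 0, 0.133, 0, 0, 0, 0.02, 0.001, 0, 0.133, 0, 0, 0, 0.02, 0.001, 0, 0.133, 0, 0, 0, 0.02, 0.001, 0, 0.133, 0, 0, 0, 0.02])

```text
time: 10.22
tool_pos: [0.414, -0.3206, 0.1005]
ee_rot: [3.141, 0.0, 2.508]
wrist_force: [0.9, 0.9, 1.3]
width: 0.036
finger_force: 30.0
```

```bash
python3 -c "
from h import *
st();t,r,o=pose();np.save('grasp.npy',np.r_[t,r])"
```

```text
t 10.22 tcp [ 0.414  -0.3206  0.1005] rpy [3.141 0.    2.508] F [0.9 0.9 1.3] w 0.036 ff 30.0 q [-0.77  0.08  1.61  0.    1.45 -1.7 ]
```

Call:
servo_tool(commands=[0, 0, -0.03, 0, 0, 0, 0.02, 0, 0, -0.08, 0, 0, 0, 0.02, 0, 0, -0.13, 0, 0, 0, 0.02, 0, 0, -0.16, 0, 0, 0, 0.02, 0, 0, -0.16, 0, 0, 0, 0.02])

```text
time: 10.85
tool_pos: [0.4147, -0.3213, 0.2628]
ee_rot: [-3.141, 0.005, 2.508]
wrist_force: [-0.2, 0.2, -1.5]
width: 0.0356
finger_force: 30.0
```

```bash
cat >> h.py <<'E'
LENS=np.array([.089,-.068])
def aim(pot,mid,psi,D=.10,verbose=1):
    e=np.array([np.cos(psi),np.sin(psi)]); M=np.array([[e[0],-e[1]],[e[1],e[0]]])
    xy=np.array(pot)-D*e-M@LENS; return [xy[0],xy[1],.048+mid-.0045],psi+.14+np.pi/2
E
python3 - <<'E'
from h import *
st(); 
P,y=aim((.582,.128),.041,0); print(P,y); P[2]=.22; go(P,y)
E
```

```text
t 10.85 tcp [ 0.4147 -0.3213  0.2628] rpy [-3.141  0.005  2.508] F [-0.2  0.2 -1.5] w 0.0356 ff 30.0 q [-0.77  0.02  1.35  0.    1.77 -1.7 ]
[np.float64(0.393), np.float64(0.196), 0.08449999999999999] 1.7107963267948967
row [0.324, 0.404, 0.0409] [0.1, 0.3, 45.7] len 0.519
```

Call:
servo_tool(commands=[0.324, 0.404, 0.04, 0, 0, 45.7, 0.02, 0.324, 0.404, 0.04, 0, 0, 45.7, 0.02, 0.324, 0.404, 0.04, 0, 0, 45.7, 0.02, 0.324, 0.404, 0.04, 0, 0, 45.7, 0.02, 0.324, 0.404, 0.04, 0, 0, 45.7, 0.02, 0.324, 0.404, 0.04, 0, 0, 45.7, 0.02, 0.324, 0.404, 0.04, 0, 0, 45.7, 0.02, 0.324, 0.404, 0.04, 0, 0, 45.7, 0.02, 0.324, 0.404, 0.04, 0, 0, 45.7, 0.02, 0.324, 0.404, 0.04, 0, 0, 45.7, 0.02])

```text
time: 12.1
tool_pos: [0.3901, 0.1987, 0.217]
ee_rot: [-3.136, 0.0, 1.715]
wrist_force: [0.0, -0.8, -2.0]
width: 0.0358
finger_force: 30.0
```

```bash
python3 - <<'E'
from h import *
st(); b=snapshot("side"); a=snapshot("top")
for r in findpots(.048,a,b): print(r)
P,y=aim((.582,.128),.041,0); go(P,y)
cv2.imwrite("pics/s3.png",cv2.resize(b["img"][100:360,180:480],None,fx=2,fy=2))
E
```

```text
t 12.1 tcp [0.3901 0.1987 0.217 ] rpy [-3.136  0.     1.715] F [ 0.  -0.8 -2. ] w 0.0358 ff 30.0 q [ 0.34 -0.16  1.61  0.    1.7   0.2 ]
[(np.float64(0.51), 'a', [0.5822, 0.126]), (np.float64(0.62), 'c', [0.5833, 0.1312]), (np.float64(1.01), 'd', [0.5824, 0.1269]), (np.float64(1.2), 'b', [0.5834, 0.1306])]
[(np.float64(0.72), 'c', [0.5878, -0.044]), (np.float64(0.95), 'b', [0.5883, -0.0427]), (np.float64(1.08), 'd', [0.5866, -0.0443]), (np.float64(1.41), 'a', [0.5869, -0.0449])]
[(np.float64(0.61), 'd', [0.5958, -0.1366]), (np.float64(1.21), 'b', [0.597, -0.136]), (np.float64(1.44), 'a', [0.5956, -0.1365]), (np.float64(1.44), 'c', [0.597, -0.1378])]
row [0.0001, 0.0014, 0.1348] [-0.1, 0.0, -0.1] len 0.135
```

View pics/s3.png

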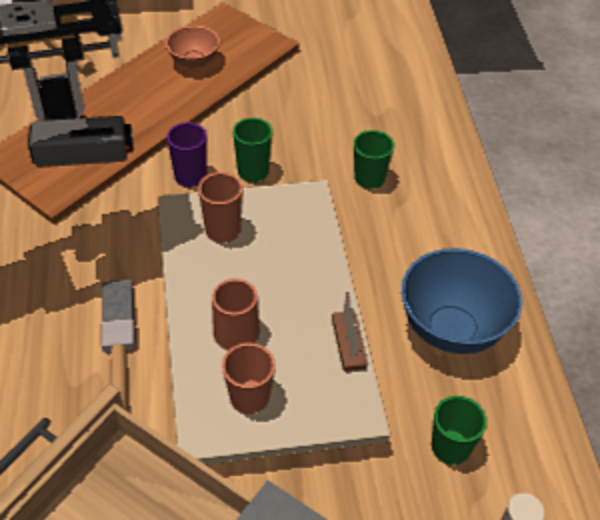

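The crop shows pots a, c and d at (221,207), (235,313) and (249,377), with place b empty. The green and purple cups are off the shelf. The thermometer is held level with its lens towards pot_a, so I'll lower it and hold.

Call:
servo_tool(commands=[-0.002, 0.001, 0.04, 0, 0, 0, 0.02, -0.002, 0.001, 0.08, 0, 0, 0, 0.02, -0.002, 0.001, 0.115, 0, 0, 0, 0.02, -0.002, 0.001, 0.135, 0, 0, 0, 0.02, -0.002, 0.001, 0.135, 0, 0, 0, 0.02, -0.002, 0.001, 0.135, 0, 0, 0, 0.02, -0.002, 0.001, 0.135, 0, 0, 0, 0.02])

```text
time: 13.18
tool_pos: [0.3945, 0.1951, 0.0869]
ee_rot: [3.139, -0.001, 1.71]
wrist_force: [-0.7, 0.0, -1.4]
width: 0.0358
finger_force: 30.0
```

```bash
python3 - <<'E'
from h import *
st(); P,y=aim((.582,.126),.041,0); go(P,y)
p=wrist(); cv2.imwrite("pics/w4.png",p["img"])
E
```

```text
t 13.18 tcp [0.3945 0.1951 0.0869] rpy [ 3.139e+00 -1.000e-03  1.710e+00] F [-0.7  0.  -1.4] w 0.0358 ff 30.0 q [ 0.33 -0.1   1.82  0.    1.42  0.19]
row [-0.0009, -0.0016, 0.0024] [0.2, -0.0, -0.1] len 0.003
```

View pics/w4.png

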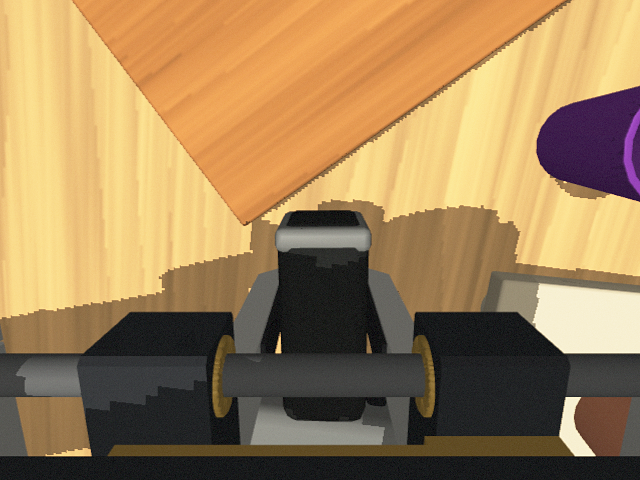

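The wrist view shows the handle centred and square in the jaws, so I'll hold here for over 2 s.

Call:
servo_tool(commands=[-0.001, -0.001, 0.002, 0, 0, 0, 0.02, -0.001, -0.001, 0.002, 0, 0, 0, 0.02, -0.001, -0.001, 0.002, 0, 0, 0, 0.02, -0.001, -0.001, 0.002, 0, 0, 0, 0.02, -0.001, -0.001, 0.002, 0, 0, 0, 0.02, -0.001, -0.001, 0.002, 0, 0, 0, 0.02, -0.001, -0.001, 0.002, 0, 0, 0, 0.02, -0.001, -0.001, 0.002, 0, 0, 0, 0.02, -0.001, -0.001, 0.002, 0, 0, 0, 0.02, -0.001, -0.001, 0.002, 0, 0, 0, 0.02])

```text
time: 14.48
tool_pos: [0.3925, 0.1939, 0.0834]
ee_rot: [3.142, -0.0, 1.71]
wrist_force: [0.8, -0.2, -2.3]
width: 0.0362
finger_force: 30.0
```

Call:
servo_tool(commands=[0, 0, 0, 0, 0, 0, 0.02, 0, 0, 0, 0, 0, 0, 0.02, 0, 0, 0, 0, 0, 0, 0.02, 0, 0, 0, 0, 0, 0, 0.02, 0, 0, 0, 0, 0, 0, 0.02, 0, 0, 0, 0, 0, 0, 0.02, 0, 0, 0, 0, 0, 0, 0.02, 0, 0, 0, 0, 0, 0, 0.02, 0, 0, 0, 0, 0, 0, 0.02, 0, 0, 0, 0, 0, 0, 0.02])

```text
time: 15.72
tool_pos: [0.3925, 0.1939, 0.0834]
ee_rot: [3.141, -0.0, 1.71]
wrist_force: [1.1, -0.7, -2.5]
width: 0.0356
finger_force: 30.0
```

```bash
python3 - <<'E'
from h import *
st(); 
for r in findpots(): print(r)
P,y=aim((.5875,-.043),.037,0); go(P,y)
E
```

```text
t 15.72 tcp [0.3925 0.1939 0.0834] rpy [ 3.141 -0.     1.71 ] F [ 1.1 -0.7 -2.5] w 0.0356 ff 30.0 q [ 0.33 -0.1   1.82  0.    1.42  0.19]
[(np.float64(25.68), 'b', [0.5882, 0.1264]), (np.float64(26.08), 'c', [0.5887, 0.1267]), (np.float64(26.08), 'd', [0.5859, 0.1236]), (np.float64(26.66), 'a', [0.5858, 0.1229])]
row [-0.1681, -0.0175, 0.0029] [0.0, -0.0, -0.0] len 0.169
```

```bash
python3 - <<'E'
from h import *
a=snapshot("top"); b=snapshot("side")
for p in(a,b): print([q.tolist() for q in redboxes(p,cf=.1)])
for k,c in(('a',(.582,.126)),('c',(.5875,-.043)),('d',(.5955,-.1365))): print(k,potbox(a,c,POTS[k],.048).round(0).tolist(),potbox(b,c,POTS[k],.048).round(0).tolist())
E
```

```text
[[260.0, 237.0, 284.0, 261.0], [367.0, 234.0, 389.0, 257.0], [328.0, 238.0, 351.0, 262.0]]
[[292.0, 272.0, 318.0, 307.0], [280.0, 187.0, 302.0, 222.0], [286.0, 239.0, 310.0, 275.0]]
a [260.0, 237.0, 284.0, 260.0] [278.0, 186.0, 301.0, 222.0]
c [328.0, 237.0, 351.0, 261.0] [285.0, 239.0, 310.0, 276.0]
d [366.0, 234.0, 390.0, 257.0] [290.0, 271.0, 317.0, 308.0]
```

Call:
servo_tool(commands=[-0.04, -0.004, 0.001, 0, 0, 0, 0.02, -0.09, -0.009, 0.002, 0, 0, 0, 0.02, -0.14, -0.014, 0.002, 0, 0, 0, 0.02, -0.168, -0.0175, 0.003, 0, 0, 0, 0.02, -0.168, -0.0175, 0.003, 0, 0, 0, 0.02, -0.168, -0.0175, 0.003, 0, 0, 0, 0.02, -0.168, -0.0175, 0.003, 0, 0, 0, 0.02, -0.168, -0.0175, 0.003, 0, 0, 0, 0.02, -0.168, -0.0175, 0.003, 0, 0, 0, 0.02, -0.168, -0.0175, 0.003, 0, 0, 0, 0.02])

```text
time: 17.38
tool_pos: [0.3985, 0.0254, 0.0803]
ee_rot: [-3.142, -0.0, 1.711]
wrist_force: [-1.2, -0.5, -2.5]
width: 0.0359
finger_force: 30.0
```

Call:
servo_tool(commands=[0, 0, 0, 0, 0, 0, 0.02, 0, 0, 0, 0, 0, 0, 0.02, 0, 0, 0, 0, 0, 0, 0.02, 0, 0, 0, 0, 0, 0, 0.02, 0, 0, 0, 0, 0, 0, 0.02, 0, 0, 0, 0, 0, 0, 0.02, 0, 0, 0, 0, 0, 0, 0.02, 0, 0, 0, 0, 0, 0, 0.02, 0, 0, 0, 0, 0, 0, 0.02, 0, 0, 0, 0, 0, 0, 0.02])

```text
time: 18.62
tool_pos: [0.3985, 0.0251, 0.0804]
ee_rot: [3.141, -0.0, 1.71]
wrist_force: [-0.5, -0.4, -1.5]
width: 0.0359
finger_force: 30.0
```

Call:
servo_tool(commands=[0, 0, 0, 0, 0, 0, 0.02, 0, 0, 0, 0, 0, 0, 0.02, 0, 0, 0, 0, 0, 0, 0.02, 0, 0, 0, 0, 0, 0, 0.02, 0, 0, 0, 0, 0, 0, 0.02, 0, 0, 0, 0, 0, 0, 0.02, 0, 0, 0, 0, 0, 0, 0.02])

```text
time: 19.5
tool_pos: [0.3985, 0.0251, 0.0803]
ee_rot: [3.142, -0.0, 1.71]
wrist_force: [0.4, -0.2, -2.1]
width: 0.0357
finger_force: 30.0
```

```bash
python3 - <<'E'
from h import *
st(); P,y=aim((.5875,-.043),.037,0); go(P,y)
a=snapshot("top"); b=snapshot("side")
for p in(a,b): print([q.tolist() for q in redboxes(p,cf=.1)])
P,y=aim((.5955,-.1365),.035,-.5); go(P,y); print(P)
P[2]+=0; go([.40,.03,P[2]],y)
E
```

```text
t 19.5 tcp [0.3985 0.0251 0.0803] rpy [ 3.142 -0.     1.71 ] F [ 0.4 -0.2 -2.1] w 0.0357 ff 30.0 q [-0.08 -0.19  1.91  0.    1.42 -0.22]
row [-0.0001, 0.0, -0.0002] [0.0, -0.0, -0.0] len 0.0
[[328.0, 238.0, 351.0, 262.0], [260.0, 238.0, 284.0, 261.0], [366.0, 233.0, 389.0, 257.0]]
[[286.0, 239.0, 309.0, 274.0], [291.0, 272.0, 319.0, 308.0], [279.0, 186.0, 303.0, 222.0], [347.0, 251.0, 363.0, 285.0]]
row [-0.0201, 0.0615, 0.0018] [-0.0, -0.0, 28.6] len 0.065
[np.float64(0.46223783242780536), np.float64(0.013787041004739709), 0.0785]
row [0.0046, 0.0022, 0.0018] [-0.0, -0.0, 28.6] len 0.005
```

Call:
servo_tool(commands=[0, 0, 0.002, 0, 0, 10, 0.02, 0, 0, 0.002, 0, 0, 20, 0.02, 0, 0.01, 0.002, 0, 0, 28.6, 0.02, -0.02, 0.0615, 0.002, 0, 0, 28.6, 0.02, -0.02, 0.0615, 0.002, 0, 0, 28.6, 0.02, -0.02, 0.0615, 0.002, 0, 0, 28.6, 0.02, -0.02, 0.0615, 0.002, 0, 0, 28.6, 0.02, -0.02, 0.0615, 0.002, 0, 0, 28.6, 0.02, -0.02, 0.0615, 0.002, 0, 0, 28.6, 0.02, -0.02, 0.0615, 0.002, 0, 0, 28.6, 0.02])

```text
time: 20.95
tool_pos: [0.4621, 0.0139, 0.0786]
ee_rot: [3.141, -0.0, 1.211]
wrist_force: [0.9, 0.4, -1.8]
width: 0.0355
finger_force: 30.0
```

Call:
servo_tool(commands=[0, 0, 0, 0, 0, 0, 0.02, 0, 0, 0, 0, 0, 0, 0.02, 0, 0, 0, 0, 0, 0, 0.02, 0, 0, 0, 0, 0, 0, 0.02, 0, 0, 0, 0, 0, 0, 0.02, 0, 0, 0, 0, 0, 0, 0.02, 0, 0, 0, 0, 0, 0, 0.02, 0, 0, 0, 0, 0, 0, 0.02, 0, 0, 0, 0, 0, 0, 0.02, 0, 0, 0, 0, 0, 0, 0.02])

```text
time: 22.2
tool_pos: [0.4622, 0.0138, 0.0784]
ee_rot: [3.142, -0.0, 1.211]
wrist_force: [-0.0, 0.5, -1.3]
width: 0.0357
finger_force: 30.0
```

Call:
servo_tool(commands=[0, 0, 0, 0, 0, 0, 0.02, 0, 0, 0, 0, 0, 0, 0.02, 0, 0, 0, 0, 0, 0, 0.02, 0, 0, 0, 0, 0, 0, 0.02, 0, 0, 0, 0, 0, 0, 0.02, 0, 0, 0, 0, 0, 0, 0.02, 0, 0, 0, 0, 0, 0, 0.02, 0, 0, 0, 0, 0, 0, 0.02])

```text
time: 23.2
tool_pos: [0.4622, 0.0139, 0.0784]
ee_rot: [3.142, -0.0, 1.211]
wrist_force: [0.1, -0.8, -1.8]
width: 0.0356
finger_force: 30.0
```

```bash
python3 - <<'E'
from h import *
st(); P,y=aim((.5955,-.1365),.035,-.5); go(P,y)
a=snapshot("top"); b=snapshot("side")
for p in(a,b): print([q.tolist() for q in redboxes(p,cf=.1)])
cv2.imwrite("pics/t5.png",cv2.resize(a["img"][180:340,230:530],None,fx=2.6,fy=2.6))
E
```

```text
t 23.2 tcp [0.4622 0.0139 0.0784] rpy [ 3.142 -0.     1.211] F [ 0.1 -0.8 -1.8] w 0.0356 ff 30.0 q [-0.09 -0.04  1.78  0.    1.4   0.27]
row [-0.0, 0.0001, -0.0001] [0.0, -0.0, 0.0] len 0.0
[[259.0, 237.0, 285.0, 261.0], [366.0, 234.0, 390.0, 258.0], [329.0, 238.0, 350.0, 261.0]]
[[293.0, 272.0, 318.0, 307.0], [286.0, 239.0, 310.0, 275.0], [280.0, 186.0, 302.0, 221.0]]
```

View pics/t5.png

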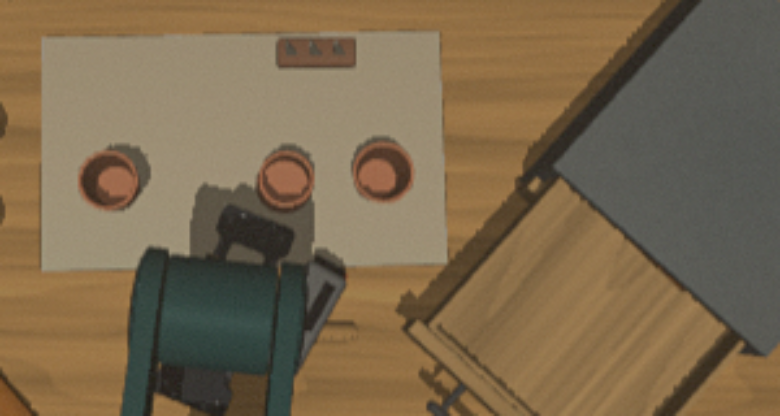

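The barrel points towards pot d at (382,172). I'll check the aim numerically by fitting the thermometer in the side and top views.

```bash
python3 - <<'E'
from fitth import *
psi=-.5; t,_,_=pose(); M=R.from_euler('z',psi).as_matrix()[:2,:2]
xy=t[:2]-M@[-.027,.068]; T0=[xy[0],xy[1],psi]; z=t[2]+.0045-.02
print("expected",T0)
for n in("side","top"):
    p=snapshot(n)
    for d in spotter.trace("thermometer",p)[:2]:
        m=d["region"]; r=render(p,T0,z)
        # occlusion-tolerant: only compare inside/outside where visible; report containment and fit
        T,i=fit(p,m,T0,z); print(n,d["conf"],np.round(d["box"]),m.sum(),"exp IoU",(r&m).sum()/(r|m).sum(),"inside",(r&m).sum()/m.sum(),"fit",T,i)
        vis=m.astype(np.uint8)
        cv2.imwrite(f"pics/m_{n}.png",vis*255)
E
```

```text
expected [np.float64(0.453284086525559), np.float64(-0.05875111320148251), -0.5]
side 0.85 [217. 229.  51.  54.] 1443 exp IoU 0.7544689800210305 inside 0.9944559944559944 fit [ 0.45683866 -0.05647919 -0.48669292] 0.774020397208803
side 0.7 [170. 105. 160.  99.] 3965 exp IoU 0.0 inside 0.0 fit [ 0.45328409 -0.05875111 -0.5       ] 0.0
top 0.58 [349. 278.   9.  40.] 368 exp IoU 0.2619217081850534 inside 1.0 fit [ 0.45322577 -0.05917053 -0.49487538] 0.2649388048956083
top 0.19 [385. 249. 129. 131.] 8931 exp IoU 0.0 inside 0.0 fit [ 0.45328409 -0.05875111 -0.5       ] 0.0
```

Call:
servo_tool(commands=[0, -0.02, -0.03, 0, 0, 0, 0.02, 0, -0.03, -0.08, 0, 0, 0, 0.02, 0, -0.03, -0.13, 0, 0, 0, 0.02, 0, -0.03, -0.17, 0, 0, 0, 0.02, 0, -0.03, -0.17, 0, 0, 0, 0.02])

```text
time: 24.22
tool_pos: [0.4359, 0.0243, 0.2523]
ee_rot: [3.133, -0.002, 1.211]
wrist_force: [0.8, 0.9, -2.0]
width: 0.0358
finger_force: 30.0
```

```bash
python3 - <<'E'
from h import *
st(); g=np.load('grasp.npy'); go([g[0],g[1],.25],g[5])
E
```

```text
t 24.23 tcp [0.4359 0.0243 0.2523] rpy [ 3.133e+00 -2.000e-03  1.211e+00] F [ 0.8  0.9 -2. ] w 0.0358 ff 30.0 q [-0.07 -0.18  1.56  0.    1.76  0.29]
row [-0.3305, 0.1008, 0.0022] [0.5, 0.2, -74.3] len 0.346
```

Call:
servo_tool(commands=[-0.33, 0.1, 0, 0, 0, -74.3, 0.02, -0.33, 0.1, 0, 0, 0, -74.3, 0.02, -0.33, 0.1, 0, 0, 0, -74.3, 0.02, -0.33, 0.1, 0, 0, 0, -74.3, 0.02, -0.33, 0.1, 0, 0, 0, -74.3, 0.02, -0.33, 0.1, 0, 0, 0, -74.3, 0.02, -0.33, 0.1, 0, 0, 0, -74.3, 0.02, -0.33, 0.1, 0, 0, 0, -74.3, 0.02, -0.33, 0.1, 0, 0, 0, -74.3, 0.02, -0.33, 0.1, 0, 0, 0, -74.3, 0.02])

```text
time: 25.48
tool_pos: [0.4112, -0.3191, 0.2469]
ee_rot: [3.141, -0.002, 2.506]
wrist_force: [-0.7, -0.4, -1.8]
width: 0.0357
finger_force: 30.0
```

```bash
python3 - <<'E'
from h import *
st(); g=np.load('grasp.npy'); go([g[0],g[1],.1015],g[5])
E
```

```text
t 25.48 tcp [ 0.4112 -0.3191  0.2469] rpy [ 3.141e+00 -2.000e-03  2.506e+00] F [-0.7 -0.4 -1.8] w 0.0357 ff 30.0 q [-0.77  0.02  1.38 -0.    1.74 -1.7 ]
row [-0.0034, 0.0005, 0.1454] [0.0, -0.1, -0.1] len 0.145
```

Call:
servo_tool(commands=[-0.003, 0, 0.05, 0, 0, 0, 0.02, -0.003, 0, 0.095, 0, 0, 0, 0.02, -0.003, 0, 0.125, 0, 0, 0, 0.02, -0.003, 0, 0.138, 0, 0, 0, 0.02, -0.003, 0, 0.145, 0, 0, 0, 0.02, -0.003, 0, 0.146, 0, 0, 0, 0.02, -0.003, 0, 0.146, 0, 0, 0, 0.06, -0.003, 0, 0.146, 0, 0, 0, 0.07, -0.003, 0, 0.146, 0, 0, 0, 0.07, -0.003, 0, 0.146, 0, 0, 0, 0.07])

```text
time: 26.72
tool_pos: [0.4141, -0.3216, 0.1027]
ee_rot: [3.142, 0.001, 2.508]
wrist_force: [0.3, -0.7, 0.6]
width: 0.0695
finger_force: 0.0
```

Call:
servo_tool(commands=[0, 0, -0.04, 0, 0, 0, 0.07, 0, 0, -0.1, 0, 0, 0, 0.07, 0, 0, -0.15, 0, 0, 0, 0.07, 0, 0, -0.16, 0, 0, 0, 0.07])

```text
time: 27.22
tool_pos: [0.4151, -0.3226, 0.2672]
ee_rot: [-3.141, 0.009, 2.508]
wrist_force: [0.2, 0.0, 0.9]
width: 0.0699
finger_force: 0.0
```

```bash
python3 - <<'E'
from fitth import *
st(); 
for n in("top","wrist"):
    p=wrist() if n=="wrist" else snapshot("top")
    for d in spotter.trace("thermometer",p)[:2]:
        T,i=fit(p,d["region"],np.load("T0.npy")); print(n,d["conf"],T,i)
o=np.array([.6073,-.4709]);u=np.array([np.cos(-.7187),np.sin(-.7187)]); h=o-.366*u; print(h); go([*h,.25],.852)
E
```

```text
t 27.23 tcp [ 0.4151 -0.3226  0.2672] rpy [-3.141  0.009  2.508] F [0.2 0.  0.9] w 0.0699 ff 0.0 q [-0.77  0.02  1.34  0.    1.77 -1.71]
top 0.69 [ 0.48245262 -0.34994587  0.80462264] 0.4010507880910683
wrist 0.61 [ 0.47963194 -0.34956316  0.79898926] 0.8635073997392838
[ 0.3318256  -0.22992312]
row [0.1196, 0.0251, 0.0106] [-0.1, -0.2, 94.9] len 0.123
```

Call:
servo_tool(commands=[0.12, 0.025, 0.01, 0, 0, 94.9, 0.034, 0.12, 0.025, 0.01, 0, 0, 94.9, 0.034, 0.12, 0.025, 0.01, 0, 0, 94.9, 0.034, 0.12, 0.025, 0.01, 0, 0, 94.9, 0.034, 0.12, 0.025, 0.01, 0, 0, 94.9, 0.034, 0.12, 0.025, 0.01, 0, 0, 94.9, 0.034, 0.12, 0.025, 0.01, 0, 0, 94.9, 0.034, 0.12, 0.025, 0.01, 0, 0, 94.9, 0.034, 0.12, 0.025, 0.01, 0, 0, 94.9, 0.034, 0.12, 0.025, 0.01, 0, 0, 94.9, 0.034])

```text
time: 28.68
tool_pos: [0.3313, -0.2296, 0.2499]
ee_rot: [-3.137, -0.0, 0.853]
wrist_force: [0.7, -0.3, 0.9]
width: 0.0338
finger_force: 0.0
```

```bash
python3 - <<'E'
from h import *
st(); go([.3335,-.2305,.104],.851)
p=wrist(); print(proj(p,[.333,-.230,.112])); g=p["img"]
for d in spotter.trace("cabinet_drawer0_handle",p)[:2]: print(d["box"],d["conf"])
# dark bar columns at rows
q=proj(p,[.333,-.230,.112]).round().astype(int); gr=cv2.cvtColor(g,cv2.COLOR_BGR2GRAY)
for dv in(-40,0,40): print(gr[q[1]+dv,q[0]-30:q[0]+31:2].tolist())
E
```

```text
t 28.68 tcp [ 0.3313 -0.2296  0.2499] rpy [-3.137 -0.     0.853] F [ 0.7 -0.3  0.9] w 0.0338 ff 0.0 q [-0.75 -0.25  1.61  0.    1.78 -0.03]
row [0.0008, 0.0029, 0.1459] [-0.3, -0.0, 0.1] len 0.146
[324.72199157 226.74619003]
[319.7, 42.1, 320.3, 312.8] 0.86
[211, 214, 217, 218, 220, 211, 208, 194, 119, 125, 122, 120, 69, 54, 61, 63, 64, 66, 56, 91, 134, 136, 138, 130, 125, 129, 129, 133, 131, 131, 125]
[211, 214, 223, 223, 220, 216, 213, 212, 216, 218, 220, 216, 72, 59, 60, 66, 62, 58, 49, 194, 213, 215, 220, 115, 121, 120, 122, 114, 213, 219, 219]
[217, 218, 217, 213, 214, 214, 217, 221, 219, 221, 222, 226, 73, 106, 115, 118, 104, 88, 70, 206, 218, 225, 223, 221, 218, 217, 215, 218, 221, 220, 213]
```

Call:
servo_tool(commands=[0.001, 0.003, 0.04, 0, 0, 0, 0.034, 0.001, 0.003, 0.08, 0, 0, 0, 0.034, 0.001, 0.003, 0.12, 0, 0, 0, 0.034, 0.001, 0.003, 0.146, 0, 0, 0, 0.034, 0.001, 0.003, 0.146, 0, 0, 0, 0.034, 0.001, 0.003, 0.146, 0, 0, 0, 0, 0.001, 0.003, 0.146, 0, 0, 0, 0, 0.001, 0.003, 0.146, 0, 0, 0, 0, 0.001, 0.003, 0.146, 0, 0, 0, 0])

```text
time: 29.9
tool_pos: [0.3355, -0.232, 0.1076]
ee_rot: [3.139, 0.0, 0.852]
wrist_force: [-0.5, 0.8, 5.2]
width: 0.01
finger_force: 30.0
```

Call:
servo_tool(commands=[0, 0.015, 0, 0, 0, 0, 0, 0, 0.035, 0, 0, 0, 0, 0, 0, 0.06, 0, 0, 0, 0, 0, 0, 0.085, 0, 0, 0, 0, 0, 0, 0.11, 0, 0, 0, 0, 0, 0, 0.135, 0, 0, 0, 0, 0, 0, 0.155, 0, 0, 0, 0, 0, 0, 0.17, 0, 0, 0, 0, 0, 0, 0.18, 0, 0, 0, 0, 0, 0, 0.184, 0, 0, 0, 0, 0])

```text
time: 31.15
tool_pos: [0.4739, -0.3547, 0.1076]
ee_rot: [3.139, 0.002, 0.851]
wrist_force: [-2.0, -1.8, 5.4]
width: 0.0101
finger_force: 30.0
```

```bash
python3 - <<'E'
from h import *
st(); o=np.array([.6073,-.4709]);u=np.array([np.cos(-.7187),np.sin(-.7187)]); t,_,_=pose(); print('handle along',(t[:2]-o)@u)
E
```

```text
t 31.15 tcp [ 0.4739 -0.3547  0.1076] rpy [3.139e+00 2.000e-03 8.510e-01] F [-2.  -1.8  5.4] w 0.0101 ff 30.0 q [-0.74  0.22  1.43 -0.    1.48 -0.02]
handle along -0.1768929205468914
```

Nearly shut. I'll push in small steps until it meets the stop.

Call:
servo_tool(commands=[0, 0.002, 0, 0, 0, 0, 0, 0, 0.003, 0, 0, 0, 0, 0, 0, 0.004, 0, 0, 0, 0, 0, 0, 0.004, 0, 0, 0, 0, 0])

```text
time: 31.65
tool_pos: [0.4746, -0.3554, 0.1076]
ee_rot: [-3.138, 0.002, 0.851]
wrist_force: [-7.2, 2.9, 8.8]
width: 0.01
finger_force: 30.0
```

Call:
servo_tool(commands=[0, 0.002, 0, 0, 0, 0, 0, 0, 0.003, 0, 0, 0, 0, 0, 0, 0.003, 0, 0, 0, 0, 0])

```text
time: 32.02
tool_pos: [0.4746, -0.3554, 0.1076]
ee_rot: [-3.131, 0.002, 0.851]
wrist_force: [-12.5, 7.3, 13.3]
width: 0.0104
finger_force: 30.0
```

```bash
python3 - <<'E'
from h import *
st(); o=np.array([.6073,-.4709]);u=np.array([np.cos(-.7187),np.sin(-.7187)]); t,_,_=pose(); print('handle along',(t[:2]-o)@u)
E
```

```text
t 32.02 tcp [ 0.4746 -0.3554  0.1076] rpy [-3.131e+00  2.000e-03  8.510e-01] F [-12.5   7.3  13.3] w 0.0104 ff 30.0 q [-0.74  0.23  1.42 -0.    1.5  -0.02]
handle along -0.17591861024427743
```

Call:
servo_tool(commands=[0, -0.004, 0, 0, 0, 0, 0, 0, -0.005, 0, 0, 0, 0, 0, 0, -0.005, 0, 0, 0, 0, 0.03, 0, -0.005, 0, 0, 0, 0, 0.03, 0, -0.005, 0, 0, 0, 0, 0.03, 0, -0.005, -0.05, 0, 0, 0, 0.03, 0, -0.005, -0.11, 0, 0, 0, 0.03, 0, -0.005, -0.15, 0, 0, 0, 0.09])

```text
time: 33.02
tool_pos: [0.4755, -0.3543, 0.2594]
ee_rot: [3.138, -0.0, 0.852]
wrist_force: [0.1, -0.3, -0.2]
width: 0.0368
finger_force: 0.0
```

```bash
python3 - <<'E'
from h import *
st(); p=wrist(); h=np.array([.6073,-.4709])-.175*np.array([np.cos(-.7187),np.sin(-.7187)])
q=proj(p,[*h,.112]); print(q); gr=cv2.cvtColor(p["img"],cv2.COLOR_BGR2GRAY); qi=q.round().astype(int)
for dv in(-30,0,30): print(gr[qi[1]+dv,qi[0]-20:qi[0]+110:2].tolist())
a=snapshot("top"); b=snapshot("side")
for p in(a,b): print([q.tolist() for q in redboxes(p,cf=.1)])
E
```

```text
t 33.02 tcp [ 0.4755 -0.3543  0.2594] rpy [ 3.138 -0.     0.852] F [ 0.1 -0.3 -0.2] w 0.0368 ff 0.0 q [-0.74  0.18  1.19  0.    1.78 -0.02]
[322.68945176 226.46484223]
[145, 139, 139, 137, 136, 139, 137, 47, 60, 62, 62, 58, 55, 61, 141, 141, 145, 142, 137, 138, 127, 124, 127, 125, 130, 128, 129, 72, 82, 80, 78, 73, 79, 75, 108, 125, 124, 125, 130, 135, 130, 126, 129, 118, 94, 65, 98, 100, 101, 103, 96, 98, 100, 96, 95, 100, 97, 98, 103, 96, 98, 94, 101, 100, 96]
[209, 218, 220, 221, 223, 225, 219, 41, 63, 66, 67, 64, 56, 75, 144, 142, 179, 234, 134, 143, 141, 142, 195, 226, 225, 225, 206, 91, 96, 81, 76, 77, 80, 86, 118, 122, 124, 126, 133, 130, 130, 130, 124, 92, 60, 102, 98, 101, 102, 100, 98, 100, 97, 96, 100, 98, 98, 98, 98, 100, 99, 98, 95, 98, 94]
[232, 228, 225, 221, 218, 218, 211, 81, 114, 125, 117, 99, 88, 93, 163, 217, 216, 217, 224, 224, 222, 217, 218, 228, 236, 237, 121, 78, 101, 102, 93, 99, 85, 157, 117, 113, 124, 124, 128, 128, 137, 136, 119, 50, 89, 98, 98, 98, 95, 98, 96, 98, 98, 98, 99, 99, 102, 98, 97, 97, 98, 98, 95, 95, 96]
[[366.0, 234.0, 390.0, 258.0], [260.0, 237.0, 284.0, 261.0], [337.0, 222.0, 360.0, 246.0]]
[[279.0, 185.0, 302.0, 223.0], [292.0, 272.0, 317.0, 307.0]]
```

```bash
python3 - <<'E'
from h import *
a=snapshot("top"); b=snapshot("side")
print([q.tolist() for q in redboxes(b,cf=.05)])
A=redboxes(a)
for u in A:
    x0=onz(a,((u[0]+u[2])/2,(u[1]+u[3])/2),.098)[:2]
    for k in'acd': x,r=fitpot([(a,u)],k,.048,x0); print(k,x.round(4),round(r,2),potbox(b,x,POTS[k],.048).round(0))
d=spotter.trace("cone_pack",a)[0]; l,t,w,h=d["box"]; print("cone",d["conf"],[onz(a,q,.055)[:2].round(3).tolist() for q in((l,t),(l+w,t+h))])
im=b["img"][170:340,220:400]; cv2.imwrite("pics/s6.png",cv2.resize(im,None,fx=3,fy=3))
m=spotter.trace("ware_board",a)[0]; cs=max(cv2.findContours(m["region"].astype(np.uint8),0,1)[0],key=cv2.contourArea); q=cv2.boxPoints(cv2.minAreaRect(cs)); print(q,[onz(a,v,.016)[:2].round(3).tolist() for v in q])
go([.582,.126,.22],np.pi/2)
E
```

```text
[[291.0, 271.0, 317.0, 307.0], [304.0, 246.0, 328.0, 282.0], [280.0, 186.0, 302.0, 223.0]]
a [ 0.6214 -0.063 ] 0.95 [300. 242. 325. 280.]
c [ 0.6255 -0.0651] 1.02 [302. 245. 326. 283.]
d [ 0.6217 -0.0636] 1.09 [299. 245. 325. 280.]
a [0.5791 0.126 ] 0.17 [277. 186. 300. 222.]
c [0.5829 0.1301] 0.55 [280. 187. 302. 222.]
d [0.5801 0.1264] 0.34 [278. 189. 301. 222.]
a [ 0.596  -0.1346] 0.13 [291. 268. 317. 307.]
c [ 0.6    -0.1385] 0.35 [294. 272. 319. 311.]
d [ 0.5968 -0.1351] 0.03 [291. 271. 318. 307.]
cone 0.64 [[0.74, -0.029], [0.706, -0.118]]
[[ 63.658615 235.59656 ]
 [117.40688  190.11725 ]
 [245.53795  341.54486 ]
 [191.78967  387.02417 ]] [[0.615, 0.704], [0.743, 0.567], [0.343, 0.2], [0.224, 0.336]]
row [0.4317, -0.2351, 0.0355] [-0.1, -0.1, -41.2] len 0.493
```

View pics/s6.png

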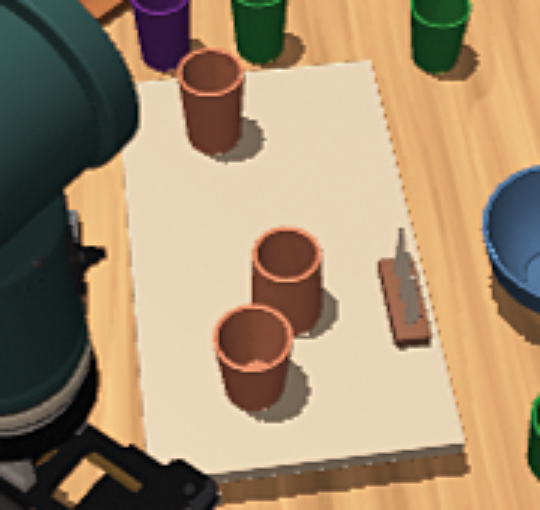

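The crop shows c at (287,280) was knocked back and sideways but is still upright. It is next to d at (254,357), and the cone pack is clear. I'll take a first, then d, then c.

Call:
servo_tool(commands=[0.4317, -0.235, 0.0, 0, 0, -41.2, 0.085, 0.4317, -0.235, 0.0, 0, 0, -41.2, 0.085, 0.4317, -0.235, 0.0, 0, 0, -41.2, 0.085, 0.4317, -0.235, 0.0, 0, 0, -41.2, 0.085, 0.4317, -0.235, 0.0, 0, 0, -41.2, 0.085, 0.4317, -0.235, 0.0, 0, 0, -41.2, 0.085, 0.4317, -0.235, 0.0, 0, 0, -41.2, 0.085, 0.4317, -0.235, 0.0, 0, 0, -41.2, 0.085, 0.4317, -0.235, 0.0, 0, 0, -41.2, 0.085, 0.4317, -0.235, 0.02, 0, 0, -41.2, 0.085])

```text
time: 34.83
tool_pos: [0.5833, 0.1256, 0.2376]
ee_rot: [3.138, 0.0, 1.571]
wrist_force: [-0.2, 0.2, 0.0]
width: 0.0852
finger_force: 0.0
```

```bash
python3 - <<'E'
from h import *
st()
p=wrist()
for u in redboxes(p):
    x,r=fitpot([(p,u)],'a',.048,[.58,.126]); print(u,x,r)
go([.581,.126,.085],np.pi/2)
E
```

```text
t 34.83 tcp [0.5833 0.1256 0.2376] rpy [3.138 0.    1.571] F [-0.2  0.2  0. ] w 0.0852 ff 0.0 q [ 0.12  0.19  1.22 -0.    1.73  0.12]
[337. 396. 405. 446.] [ 0.62298249 -0.02720187] 27.10696197744439
[281. 189. 360. 272.] [0.58187198 0.12675776] 0.786853334251823
[316. 437. 342. 446.] [ 0.59852707 -0.02737808] 50.812219925284225
row [0.0017, 0.0005, 0.1486] [-0.3, 0.1, -0.1] len 0.149
```

Call:
servo_tool(commands=[0.002, 0, 0.04, 0, 0, 0, 0.085, 0.002, 0, 0.08, 0, 0, 0, 0.085, 0.002, 0, 0.12, 0, 0, 0, 0.085, 0.002, 0, 0.149, 0, 0, 0, 0.085, 0.002, 0, 0.149, 0, 0, 0, 0.085, 0.002, 0, 0.149, 0, 0, 0, 0.04, 0.002, 0, 0.149, 0, 0, 0, 0.04, 0.002, 0, 0.149, 0, 0, 0, 0.04, 0.002, 0, 0.149, 0, 0, 0, 0.04])

```text
time: 36.05
tool_pos: [0.5831, 0.1277, 0.0889]
ee_rot: [3.14, -0.0, 1.571]
wrist_force: [-1.4, -0.3, 4.1]
width: 0.0561
finger_force: 29.7
```

Call:
servo_tool(commands=[0, 0, -0.02, 0, 0, 0, 0.04, 0, 0, -0.06, 0, 0, 0, 0.04, 0, 0, -0.11, 0, 0, 0, 0.04, 0, 0, -0.15, 0, 0, 0, 0.04])

```text
time: 36.55
tool_pos: [0.5826, 0.1276, 0.2392]
ee_rot: [3.14, -0.0, 1.571]
wrist_force: [-0.9, 0.0, -1.0]
width: 0.0559
finger_force: 29.6
```

```bash
python3 - <<'E'
from h import *
st(); go([.474,.445,.21],.756)
E
```

```text
t 36.55 tcp [0.5826 0.1276 0.2392] rpy [ 3.14  -0.     1.571] F [-0.9  0.  -1. ] w 0.0559 ff 29.6 q [0.12 0.19 1.21 0.   1.74 0.12]
row [0.3173, -0.1087, 0.0291] [0.1, -0.0, 46.7] len 0.337
```

Call:
servo_tool(commands=[0.317, -0.109, 0.03, 0, 0, 46.7, 0.04, 0.317, -0.109, 0.03, 0, 0, 46.7, 0.04, 0.317, -0.109, 0.03, 0, 0, 46.7, 0.04, 0.317, -0.109, 0.03, 0, 0, 46.7, 0.04, 0.317, -0.109, 0.03, 0, 0, 46.7, 0.04, 0.317, -0.109, 0.03, 0, 0, 46.7, 0.04, 0.317, -0.109, 0.03, 0, 0, 46.7, 0.04, 0.317, -0.109, 0.1, 0, 0, 46.7, 0.04, 0.317, -0.109, 0.13, 0, 0, 46.7, 0.04, 0.317, -0.109, 0.15, 0, 0, 46.7, 0.04])

```text
time: 37.8
tool_pos: [0.473, 0.4425, 0.0843]
ee_rot: [3.141, 0.005, 0.754]
wrist_force: [-0.3, 0.2, -1.9]
width: 0.056
finger_force: 29.8
```

```bash
python3 - <<'E'
from h import *
st(); go([.474,.445,.06],.756)
E
```

```text
t 37.8 tcp [0.473  0.4425 0.0843] rpy [3.141 0.005 0.754] F [-0.3  0.2 -1.9] w 0.056 ff 29.8 q [ 0.66  0.36  1.31 -0.    1.48  1.48]
row [0.0025, -0.0011, 0.0243] [0.0, 0.3, -0.1] len 0.024
```

Call:
servo_tool(commands=[0.002, -0.001, 0.01, 0, 0, 0, 0.04, 0.002, -0.001, 0.018, 0, 0, 0, 0.04, 0.002, -0.001, 0.022, 0, 0, 0, 0.04, 0.002, -0.001, 0.022, 0, 0, 0, 0.04, 0.002, -0.001, 0.022, 0, 0, 0, 0.04])

```text
time: 38.42
tool_pos: [0.4748, 0.447, 0.0663]
ee_rot: [3.141, -0.002, 0.756]
wrist_force: [0.1, -0.1, -0.5]
width: 0.0559
finger_force: 29.8
```

Call:
servo_tool(commands=[0, 0, 0.001, 0, 0, 0, 0.04, 0, 0, 0.002, 0, 0, 0, 0.04, 0, 0, 0.002, 0, 0, 0, 0.04])

```text
time: 38.8
tool_pos: [0.4743, 0.4466, 0.0632]
ee_rot: [-3.142, 0.0, 0.756]
wrist_force: [0.5, -0.6, -1.5]
width: 0.0562
finger_force: 29.8
```

Call:
servo_tool(commands=[0, 0, 0.001, 0, 0, 0, 0.04, 0, 0, 0.002, 0, 0, 0, 0.04, 0, 0, 0.002, 0, 0, 0, 0.04])

```text
time: 39.17
tool_pos: [0.4743, 0.4466, 0.0612]
ee_rot: [-3.142, 0.0, 0.755]
wrist_force: [0.4, -0.1, -1.3]
width: 0.056
finger_force: 29.8
```

Call:
servo_tool(commands=[0, 0, 0.001, 0, 0, 0, 0.04, 0, 0, 0.002, 0, 0, 0, 0.04, 0, 0, 0.002, 0, 0, 0, 0.04])

```text
time: 39.55
tool_pos: [0.4743, 0.4466, 0.0592]
ee_rot: [-3.142, 0.0, 0.755]
wrist_force: [0.5, -0.5, -1.5]
width: 0.0563
finger_force: 29.8
```

Call:
servo_tool(commands=[0, 0, 0.001, 0, 0, 0, 0.04, 0, 0, 0.002, 0, 0, 0, 0.04, 0, 0, 0.002, 0, 0, 0, 0.04])

```text
time: 39.92
tool_pos: [0.4743, 0.4466, 0.0572]
ee_rot: [-3.142, 0.0, 0.755]
wrist_force: [-0.3, -0.3, -1.4]
width: 0.0562
finger_force: 29.8
```

Call:
servo_tool(commands=[0, 0, 0.001, 0, 0, 0, 0.04, 0, 0, 0.001, 0, 0, 0, 0.04])

```text
time: 40.17
tool_pos: [0.4746, 0.4469, 0.057]
ee_rot: [-3.142, -0.001, 0.756]
wrist_force: [-0.7, -0.7, 0.4]
width: 0.0561
finger_force: 29.8
```

Call:
servo_tool(commands=[0, 0, 0.001, 0, 0, 0, 0.04, 0, 0, 0.001, 0, 0, 0, 0.04])

```text
time: 40.42
tool_pos: [0.4748, 0.4473, 0.057]
ee_rot: [-3.142, -0.002, 0.756]
wrist_force: [-0.6, 0.2, 5.6]
width: 0.0562
finger_force: 29.9
```

Contact came at TCP 0.057, as predicted. I'll release, rise and go for d.

Call:
servo_tool(commands=[0, 0, 0, 0, 0, 0, 0.065, 0, 0, 0, 0, 0, 0, 0.08, 0, 0, 0, 0, 0, 0, 0.085, 0, 0, -0.04, 0, 0, 0, 0.085, 0, 0, -0.1, 0, 0, 0, 0.085, 0, 0, -0.16, 0, 0, 0, 0.085, 0, 0, -0.18, 0, 0, 0, 0.085])

```text
time: 41.3
tool_pos: [0.4757, 0.4477, 0.2414]
ee_rot: [3.141, -0.009, 0.755]
wrist_force: [0.3, 0.6, 0.2]
width: 0.0849
finger_force: 0.0
```

```bash
python3 - <<'E'
from h import *
st(); a=snapshot("top"); b=snapshot("side")
for p in(a,b): print([q.tolist() for q in redboxes(p,cf=.1)])
print(potbox(a,(.4748,.4473),POTS['a'],.016).round(),potbox(b,(.4748,.4473),POTS['a'],.016).round())
print(potbox(a,(.626,-.065),POTS['c'],.048).round(),potbox(a,(.5965,-.136),POTS['d'],.048).round())
yaw=np.pi/2-.4; go([.5965,-.136,.24],yaw)
E
```

```text
t 41.3 tcp [0.4757 0.4477 0.2414] rpy [ 3.141 -0.009  0.755] F [0.3 0.6 0.2] w 0.0849 ff 0.0 q [ 0.67  0.31  1.06 -0.    1.76  1.48]
[[337.0, 222.0, 360.0, 247.0], [365.0, 234.0, 389.0, 257.0]]
[[239.0, 123.0, 259.0, 154.0], [291.0, 271.0, 318.0, 308.0], [303.0, 245.0, 328.0, 282.0], [218.0, 342.0, 310.0, 458.0]]
[132. 278. 164. 301.] [239. 122. 259. 154.]
[337. 222. 360. 247.] [365. 233. 389. 257.]
row [-0.3103, 0.5079, -0.0054] [-0.0, 0.1, -23.8] len 0.595
```

Call:
servo_tool(commands=[-0.31, 0.508, 0, 0, 0, -23.8, 0.085, -0.31, 0.508, 0, 0, 0, -23.8, 0.085, -0.31, 0.508, 0, 0, 0, -23.8, 0.085, -0.31, 0.508, 0, 0, 0, -23.8, 0.085, -0.31, 0.508, 0, 0, 0, -23.8, 0.085, -0.31, 0.508, 0, 0, 0, -23.8, 0.085, -0.31, 0.508, 0, 0, 0, -23.8, 0.085, -0.31, 0.508, 0, 0, 0, -23.8, 0.085, -0.31, 0.508, 0, 0, 0, -23.8, 0.085, -0.31, 0.508, 0, 0, 0, -23.8, 0.085])

```text
time: 42.75
tool_pos: [0.596, -0.1386, 0.2315]
ee_rot: [-3.136, 0.001, 1.168]
wrist_force: [1.1, 0.0, -0.1]
width: 0.0852
finger_force: 0.0
```

```bash
python3 - <<'E'
from h import *
st()
p=wrist()
for u in redboxes(p):
  for k,x0 in(('d',[.5965,-.136]),('c',[.626,-.065])):
    x,r=fitpot([(p,u)],k,.048,x0); print(u,k,x,round(r,2))
go([.5965,-.136,.078],np.pi/2-.4)
E
```

```text
t 42.75 tcp [ 0.596  -0.1386  0.2315] rpy [-3.136e+00  1.000e-03  1.168e+00] F [ 1.1  0.  -0.1] w 0.0852 ff 0.0 q [-0.32  0.23  1.18 -0.    1.74  0.08]
[281. 189. 361. 270.] d [ 0.59532309 -0.13584521] 0.58
[281. 189. 361. 270.] c [ 0.59439652 -0.1382187 ] 2.96
[284.  80. 363. 163.] d [ 0.62638889 -0.06705936] 4.12
[284.  80. 363. 163.] c [ 0.62707005 -0.06585953] 0.2
row [0.0036, 0.0001, 0.153] [-0.4, 0.1, -0.3] len 0.153
```

Call:
servo_tool(commands=[0.002, -0.001, 0.04, 0, 0, 0, 0.085, 0.002, -0.001, 0.08, 0, 0, 0, 0.085, 0.002, -0.001, 0.12, 0, 0, 0, 0.085, 0.002, -0.001, 0.153, 0, 0, 0, 0.085, 0.002, -0.001, 0.153, 0, 0, 0, 0.085, 0.002, -0.001, 0.153, 0, 0, 0, 0.04, 0.002, -0.001, 0.153, 0, 0, 0, 0.04, 0.002, -0.001, 0.153, 0, 0, 0, 0.04, 0.002, -0.001, 0.153, 0, 0, 0, 0.04])

```text
time: 43.98
tool_pos: [0.5976, -0.1336, 0.084]
ee_rot: [3.139, -0.0, 1.171]
wrist_force: [-0.9, -0.0, 4.4]
width: 0.0575
finger_force: 30.0
```

Call:
servo_tool(commands=[0, 0, -0.02, 0, 0, 0, 0.04, 0, 0, -0.06, 0, 0, 0, 0.04, 0, 0, -0.11, 0, 0, 0, 0.04, 0, 0, -0.15, 0, 0, 0, 0.04])

```text
time: 44.48
tool_pos: [0.597, -0.1336, 0.2343]
ee_rot: [3.14, -0.0, 1.171]
wrist_force: [-0.3, -0.3, -1.8]
width: 0.0574
finger_force: 30.0
```

```bash
python3 - <<'E'
from h import *
st(); go([.408,.383,.23],.756)
E
```

```text
t 44.48 tcp [ 0.597  -0.1336  0.2343] rpy [ 3.14  -0.     1.171] F [-0.3 -0.3 -1.8] w 0.0574 ff 30.0 q [-0.31  0.22  1.18  0.    1.74  0.09]
row [0.4022, -0.3753, 0.0038] [0.1, -0.0, 23.8] len 0.55
```

Call:
servo_tool(commands=[0.402, -0.375, 0.0, 0, 0, 23.8, 0.04, 0.402, -0.375, 0.0, 0, 0, 23.8, 0.04, 0.402, -0.375, 0.0, 0, 0, 23.8, 0.04, 0.402, -0.375, 0.0, 0, 0, 23.8, 0.04, 0.402, -0.375, 0.0, 0, 0, 23.8, 0.04, 0.402, -0.375, 0.0, 0, 0, 23.8, 0.04, 0.402, -0.375, 0.0, 0, 0, 23.8, 0.04, 0.402, -0.375, 0.0, 0, 0, 23.8, 0.04, 0.402, -0.375, 0.0, 0, 0, 23.8, 0.04, 0.402, -0.375, 0.0, 0, 0, 23.8, 0.04])

```text
time: 45.72
tool_pos: [0.4061, 0.3856, 0.2316]
ee_rot: [-3.141, 0.001, 0.761]
wrist_force: [1.1, -0.4, -2.1]
width: 0.0571
finger_force: 30.0
```

```bash
python3 - <<'E'
from h import *
st(); go([.408,.383,.056],.756)
a=snapshot("top"); print([q.tolist() for q in redboxes(a,cf=.1)])
E
```

```text
t 45.73 tcp [0.4061 0.3856 0.2316] rpy [-3.141e+00  1.000e-03  7.610e-01] F [ 1.1 -0.4 -2.1] w 0.0571 ff 30.0 q [0.66 0.11 1.32 0.   1.72 1.47]
row [-0.0003, 0.0034, 0.1756] [-0.1, 0.0, 0.3] len 0.176
[[337.0, 222.0, 360.0, 247.0], [133.0, 279.0, 164.0, 295.0], [134.0, 312.0, 162.0, 337.0]]
```

Call:
servo_tool(commands=[0, 0.002, 0.05, 0, 0, 0, 0.04, 0, 0.002, 0.1, 0, 0, 0, 0.04, 0, 0.002, 0.14, 0, 0, 0, 0.04, 0, 0.002, 0.16, 0, 0, 0, 0.04, 0, 0.002, 0.17, 0, 0, 0, 0.04, 0, 0.002, 0.17, 0, 0, 0, 0.04, 0, 0.002, 0.17, 0, 0, 0, 0.04])

```text
time: 46.7
tool_pos: [0.4105, 0.3816, 0.0639]
ee_rot: [3.141, -0.003, 0.755]
wrist_force: [0.2, 0.2, -0.6]
width: 0.0571
finger_force: 30.0
```

Call:
servo_tool(commands=[0, 0, 0.002, 0, 0, 0, 0.04, 0, 0, 0.004, 0, 0, 0, 0.04, 0, 0, 0.004, 0, 0, 0, 0.04])

```text
time: 47.08
tool_pos: [0.4092, 0.3814, 0.0583]
ee_rot: [-3.142, 0.0, 0.756]
wrist_force: [0.1, 0.5, -1.0]
width: 0.0574
finger_force: 30.0
```

Call:
servo_tool(commands=[0, 0, 0.001, 0, 0, 0, 0.04, 0, 0, 0.002, 0, 0, 0, 0.04, 0, 0, 0.002, 0, 0, 0, 0.04])

```text
time: 47.45
tool_pos: [0.4093, 0.3814, 0.0562]
ee_rot: [-3.142, 0.0, 0.755]
wrist_force: [0.7, 0.0, -0.9]
width: 0.0575
finger_force: 30.0
```

Call:
servo_tool(commands=[0, 0, 0.001, 0, 0, 0, 0.04, 0, 0, 0.002, 0, 0, 0, 0.04, 0, 0, 0.002, 0, 0, 0, 0.04])

```text
time: 47.82
tool_pos: [0.4093, 0.3814, 0.0542]
ee_rot: [-3.142, 0.0, 0.755]
wrist_force: [1.0, -0.2, -0.2]
width: 0.0573
finger_force: 30.0
```

Call:
servo_tool(commands=[0, 0, 0.001, 0, 0, 0, 0.04, 0, 0, 0.0015, 0, 0, 0, 0.04, 0, 0, 0.0015, 0, 0, 0, 0.04])

```text
time: 48.2
tool_pos: [0.4093, 0.3814, 0.0528]
ee_rot: [-3.142, 0.0, 0.755]
wrist_force: [-0.5, 0.4, -0.8]
width: 0.0573
finger_force: 30.0
```

Call:
servo_tool(commands=[0, 0, 0.001, 0, 0, 0, 0.04, 0, 0, 0.001, 0, 0, 0, 0.04])

```text
time: 48.45
tool_pos: [0.4095, 0.3815, 0.0521]
ee_rot: [3.142, -0.001, 0.755]
wrist_force: [-0.2, -0.1, 0.2]
width: 0.0571
finger_force: 30.0
```

Call:
servo_tool(commands=[0, 0, 0.001, 0, 0, 0, 0.04, 0, 0, 0.001, 0, 0, 0, 0.04, 0, 0, 0.001, 0, 0, 0, 0.065, 0, 0, 0.001, 0, 0, 0, 0.08, 0, 0, 0.001, 0, 0, 0, 0.085, 0, 0, -0.04, 0, 0, 0, 0.085, 0, 0, -0.1, 0, 0, 0, 0.085, 0, 0, -0.16, 0, 0, 0, 0.085, 0, 0, -0.18, 0, 0, 0, 0.085])

```text
time: 49.58
tool_pos: [0.4107, 0.3824, 0.2372]
ee_rot: [3.141, -0.009, 0.755]
wrist_force: [0.1, 0.4, 0.5]
width: 0.0849
finger_force: 0.0
```

```bash
python3 - <<'E'
from h import *
st(); a=snapshot("top"); b=snapshot("side")
for p in(a,b): print([q.tolist() for q in redboxes(p,cf=.1)])
for k,c,z in(('a',(.4748,.4473),.016),('d',(.4095,.3815),.016),('c',(.626,-.065),.048)): print(k,potbox(a,c,POTS[k],z).round(),potbox(b,c,POTS[k],z).round())
go([.626,-.066,.24],np.pi/2)
E
```

```text
t 49.58 tcp [0.4107 0.3824 0.2372] rpy [ 3.141 -0.009  0.755] F [0.1 0.4 0.5] w 0.0849 ff 0.0 q [0.65 0.1  1.31 0.   1.72 1.46]
[[337.0, 222.0, 360.0, 247.0], [159.0, 307.0, 187.0, 330.0], [336.0, 194.0, 367.0, 206.0], [133.0, 279.0, 164.0, 297.0], [101.0, 240.0, 136.0, 274.0]]
[[239.0, 124.0, 259.0, 154.0], [217.0, 141.0, 237.0, 170.0], [304.0, 246.0, 328.0, 282.0], [168.0, 101.0, 330.0, 212.0]]
a [132. 278. 164. 301.] [239. 122. 259. 154.]
d [158. 304. 187. 328.] [216. 140. 237. 170.]
c [337. 222. 360. 247.] [302. 245. 326. 283.]
row [-0.1487, 0.4742, -0.009] [-0.0, 0.1, -46.7] len 0.497
```

Call:
servo_tool(commands=[-0.1487, 0.474, 0, 0, 0, 0, 0.08, -0.1487, 0.474, 0, 0, 0, 0, 0.08, -0.1487, 0.474, 0, 0, 0, 0, 0.08, -0.1487, 0.474, 0, 0, 0, 0, 0.08, -0.1487, 0.474, 0, 0, 0, 0, 0.08, -0.1487, 0.474, 0, 0, 0, 0, 0.08, -0.1487, 0.474, 0, 0, 0, 0, 0.08, -0.1487, 0.474, 0, 0, 0, 0, 0.08, -0.1487, 0.474, 0, 0, 0, 0, 0.08, -0.1487, 0.474, 0, 0, 0, 0, 0.08])

```text
time: 51.02
tool_pos: [0.6252, -0.0652, 0.2293]
ee_rot: [-3.137, 0.002, 0.755]
wrist_force: [-0.2, 0.9, -0.3]
width: 0.0802
finger_force: 0.0
```

```bash
python3 - <<'E'
from h import *
st()
p=wrist()
for u in redboxes(p):
    x,r=fitpot([(p,u)],'c',.048,[.626,-.066]); print(u,x,round(r,2))
go([.6265,-.066,.080],.756)
E
```

```text
t 51.02 tcp [ 0.6252 -0.0652  0.2293] rpy [-3.137e+00  2.000e-03  7.550e-01] F [-0.2  0.9 -0.3] w 0.0802 ff 0.0 q [-0.19  0.27  1.14  0.    1.74  0.62]
[287. 184. 362. 271.] [ 0.62686445 -0.06567989] 0.05
row [-0.0004, 0.0024, 0.1509] [-0.1, 0.0, 0.1] len 0.151
```

Call:
servo_tool(commands=[0, 0.002, 0.04, 0, 0, 0, 0.08, 0, 0.002, 0.08, 0, 0, 0, 0.08, 0, 0.002, 0.12, 0, 0, 0, 0.08, 0, 0.002, 0.148, 0, 0, 0, 0.08, 0, 0.002, 0.15, 0, 0, 0, 0.08, 0, 0.002, 0.15, 0, 0, 0, 0.04, 0, 0.002, 0.15, 0, 0, 0, 0.04, 0, 0.002, 0.15, 0, 0, 0, 0.04, 0, 0.002, 0.15, 0, 0, 0, 0.04])

```text
time: 52.25
tool_pos: [0.6284, -0.0668, 0.0839]
ee_rot: [3.14, -0.002, 0.756]
wrist_force: [-1.1, 0.8, 6.3]
width: 0.056
finger_force: 30.1
```

Call:
servo_tool(commands=[0, 0, -0.02, 0, 0, 0, 0.04, 0, 0, -0.06, 0, 0, 0, 0.04, 0, 0, -0.11, 0, 0, 0, 0.04, 0, 0, -0.15, 0, 0, 0, 0.04])

```text
time: 52.75
tool_pos: [0.6278, -0.0675, 0.235]
ee_rot: [3.139, -0.001, 0.755]
wrist_force: [0.8, 0.4, -0.1]
width: 0.0559
finger_force: 30.0
```

```bash
python3 - <<'E'
from h import *
st(); go([.343,.318,.23],.756)
E
```

```text
t 52.75 tcp [ 0.6278 -0.0675  0.235 ] rpy [ 3.139e+00 -1.000e-03  7.550e-01] F [ 0.8  0.4 -0.1] w 0.0559 ff 30.0 q [-0.2   0.27  1.13 -0.    1.75  0.62]
row [0.0568, -0.4759, 0.0039] [0.1, -0.1, -0.1] len 0.479
```

Call:
servo_tool(commands=[0.057, -0.476, 0, 0, 0, 0, 0.04, 0.057, -0.476, 0, 0, 0, 0, 0.04, 0.057, -0.476, 0, 0, 0, 0, 0.04, 0.057, -0.476, 0, 0, 0, 0, 0.04, 0.057, -0.476, 0, 0, 0, 0, 0.04, 0.057, -0.476, 0, 0, 0, 0, 0.04, 0.057, -0.476, 0, 0, 0, 0, 0.04, 0.057, -0.476, 0, 0, 0, 0, 0.04, 0.057, -0.476, 0, 0, 0, 0, 0.04, 0.057, -0.476, 0, 0, 0, 0, 0.04])

```text
time: 54.0
tool_pos: [0.343, 0.3181, 0.2324]
ee_rot: [3.141, -0.001, 0.755]
wrist_force: [0.1, -0.1, -1.4]
width: 0.0562
finger_force: 30.0
```

```bash
python3 - <<'E'
from h import *
st(); go([.343,.318,.058],.756)
E
```

```text
t 54.0 tcp [0.343  0.3181 0.2324] rpy [ 3.141e+00 -1.000e-03  7.550e-01] F [ 0.1 -0.1 -1.4] w 0.0562 ff 30.0 q [ 0.63 -0.1   1.53 -0.    1.72  1.44]
row [-0.0002, -0.0001, 0.1744] [0.1, -0.0, -0.0] len 0.174
```

Call:
servo_tool(commands=[0, 0, 0.05, 0, 0, 0, 0.04, 0, 0, 0.1, 0, 0, 0, 0.04, 0, 0, 0.14, 0, 0, 0, 0.04, 0, 0, 0.16, 0, 0, 0, 0.04, 0, 0, 0.17, 0, 0, 0, 0.04, 0, 0, 0.173, 0, 0, 0, 0.04, 0, 0, 0.173, 0, 0, 0, 0.04, 0, 0, 0.173, 0, 0, 0, 0.04])

```text
time: 55.0
tool_pos: [0.3434, 0.319, 0.06]
ee_rot: [3.141, -0.002, 0.755]
wrist_force: [0.1, 0.0, -1.5]
width: 0.0559
finger_force: 30.0
```

Call:
servo_tool(commands=[0, 0, 0.001, 0, 0, 0, 0.04, 0, 0, 0.003, 0, 0, 0, 0.04, 0, 0, 0.003, 0, 0, 0, 0.04])

```text
time: 55.38
tool_pos: [0.3424, 0.3185, 0.0557]
ee_rot: [-3.142, 0.0, 0.756]
wrist_force: [0.2, -0.0, -1.0]
width: 0.0559
finger_force: 30.0
```

Call:
servo_tool(commands=[0, 0, 0.001, 0, 0, 0, 0.04, 0, 0, 0.0015, 0, 0, 0, 0.04, 0, 0, 0.0015, 0, 0, 0, 0.04])

```text
time: 55.75
tool_pos: [0.3426, 0.3185, 0.0543]
ee_rot: [-3.142, 0.0, 0.755]
wrist_force: [-0.9, -0.1, -1.2]
width: 0.0558
finger_force: 30.0
```

Call:
servo_tool(commands=[0, 0, 0.001, 0, 0, 0, 0.04, 0, 0, 0.0015, 0, 0, 0, 0.04, 0, 0, 0.0015, 0, 0, 0, 0.04])

```text
time: 56.12
tool_pos: [0.3426, 0.3185, 0.0528]
ee_rot: [-3.142, 0.0, 0.755]
wrist_force: [-0.5, -0.4, -1.5]
width: 0.0557
finger_force: 30.0
```

Call:
servo_tool(commands=[0, 0, 0.001, 0, 0, 0, 0.04, 0, 0, 0.001, 0, 0, 0, 0.04])

```text
time: 56.38
tool_pos: [0.3427, 0.3186, 0.052]
ee_rot: [-3.142, -0.0, 0.755]
wrist_force: [-0.4, -0.5, -0.5]
width: 0.0558
finger_force: 30.0
```

Call:
servo_tool(commands=[0, 0, 0.001, 0, 0, 0, 0.04, 0, 0, 0.001, 0, 0, 0, 0.04])

```text
time: 56.62
tool_pos: [0.3427, 0.3186, 0.0519]
ee_rot: [3.142, -0.0, 0.756]
wrist_force: [-1.8, -0.6, 5.4]
width: 0.0556
finger_force: 30.1
```

Contact. I'll release, rise and move off to the side to check.

Call:
servo_tool(commands=[0, 0, 0, 0, 0, 0, 0.065, 0, 0, 0, 0, 0, 0, 0.08, 0, 0, 0, 0, 0, 0, 0.085, 0, 0, -0.04, 0, 0, 0, 0.085, 0, 0, -0.1, 0, 0, 0, 0.085, 0, 0, -0.16, 0, 0, 0, 0.085, 0, 0.06, -0.2, 0, 0, 0, 0.085, 0, 0.12, -0.22, 0, 0, 0, 0.085, 0, 0.18, -0.22, 0, 0, 0, 0.085, 0, 0.18, -0.22, 0, 0, 0, 0.085])

```text
time: 57.88
tool_pos: [0.4681, 0.1847, 0.2705]
ee_rot: [3.141, 0.0, 0.75]
wrist_force: [-0.3, 0.7, -0.4]
width: 0.0846
finger_force: 0.0
```

```bash
python3 - <<'E'
from h import *
st(); a=snapshot("top"); b=snapshot("side")
for p in(a,b): print([q.tolist() for q in redboxes(p,cf=.1)])
for k,c,z in(('a',(.4748,.4473),.016),('d',(.4095,.3815),.016),('c',(.3427,.3186),.016)): print(k,potbox(a,c,POTS[k],z).round(),potbox(b,c,POTS[k],z).round())
for k in("cone_pack","bowl_a","glaze_brush"): print(k,[(np.round(d["box"]),round(d["conf"],2)) for d in spotter.trace(k,a)[:1]])
cv2.imwrite("pics/t7.png",a["img"]); cv2.imwrite("pics/s7.png",b["img"])
E
```

```text
t 57.88 tcp [0.4681 0.1847 0.2705] rpy [3.141 0.    0.75 ] F [-0.3  0.7 -0.4] w 0.0846 ff 0.0 q [ 0.26 -0.02  1.38 -0.    1.79  1.08]
[[133.0, 279.0, 147.0, 302.0], [186.0, 333.0, 212.0, 356.0]]
[[217.0, 141.0, 237.0, 170.0], [194.0, 156.0, 218.0, 187.0], [239.0, 125.0, 259.0, 154.0], [170.0, 103.0, 330.0, 211.0]]
a [132. 278. 164. 301.] [239. 122. 259. 154.]
d [158. 304. 187. 328.] [216. 140. 237. 170.]
c [182. 330. 212. 355.] [193. 155. 217. 187.]
cone_pack [(array([338., 191.,  30.,  15.]), 0.54)]
bowl_a [(array([100., 238.,  36.,  39.]), 0.76)]
glaze_brush [(array([295., 299.,  72.,  17.]), 0.88)]
```

View pics/t7.png

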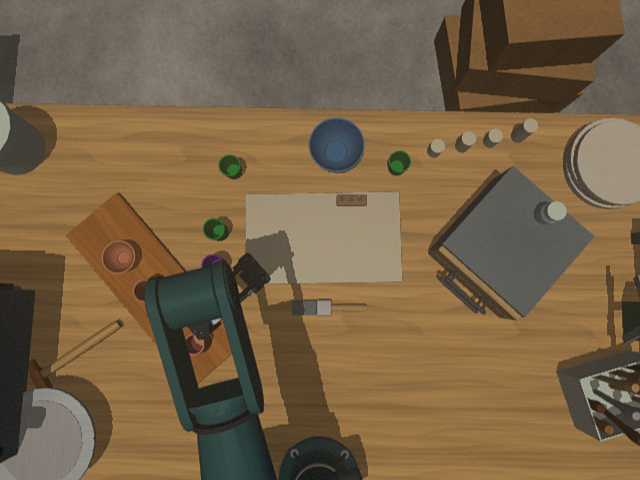

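View pics/s7.png

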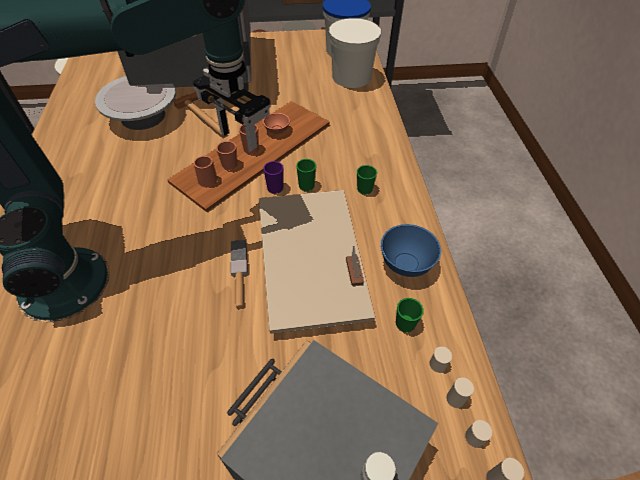

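The top and side views show the three pots upright on the board, at side pixels (206,171), (227,155) and (249,138). The drawer is shut, the shelf is clear except for the cones, and the gripper is free, so I'm handing in.

```bash
python3 -c "
from bench import close_job
print(close_job())"
```

```text
the job is handed in; nothing more can be done
None
```

I pointed the thermometer at pots a, c and d in order for over 2 s each (b was absent; no temperatures were returned to me), set all three upright on the ware board, put the thermometer back in its shut drawer, and handed in the job after about 58 s; c was knocked aside during the run but stayed upright, and no verdict was returned.

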